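Wind the counterbalance adjuster of a microscope focus drive and hold its hidden bolt head

ROBOT

A 6-joint arm with a two-finger parallel gripper is mounted at the origin on the work surface. World frame = base frame: x ahead of the robot, y to its left, z up, the work surface at z = 0. Lengths are in mm, angles in rad, forces in N, time in s.
With the tool pointing down it reaches from about 275 to 750 mm from the base axis. Payload 10.2 kg.
Tool frame: the origin (TCP) lies on the front face of the gripper's body, between the roots of the fingers; the fingertips stand 73 mm ahead of it and the grasp point (between the pads) lies ctrl.grip_depth ahead of it (ctrl.grip_depth is the distance from the TCP to the grasp point, in mm); z points along the fingers, y is the direction in which the jaws open and shut (so a half turn about z gives the same grasp; the last joint's range is limited). The gripper opens to 85 mm and grips with 20 to 120 N. Pads are 22 mm wide; open, the fingers measure 114 mm over their backs; the gripper's body (76 mm by 85 mm) begins 54 mm behind the grasp point. The pads swing forward as they close: fully open they stand 13 mm farther back than shut.
Start: joints at [1.099, 0.313, 1.498, -0, 1.331, -0.223], TCP at [129.289, 508.838, 303.894] pointing down, gripper open.
Joint ranges: [-2.94, 2.94], [-0.97, 2.17], [0.19, 2.56], [-1.23, 4.37], [0.02, 3.11], [-2.88, 2.88]. Speed limits (rad/s): [2.39, 2.39, 3.01, 3.14, 3.14, 3.14].

INTERFACE

Orientations are given as a unit quaternion [w, x, y, z].
In Python, from rig import readout, capture, ctrl, nets gives the robot as it stands. The module is installed in compiled form; this text tells all that it offers.
- The arm moves only by the tool apply_moves, never from a script. Its argument "targets" is a list of rows, each a list of 4 numbers: the shift along the tool's x, y, z in cm, then the turn about the tool's z in degrees. A call has 1 to 8 rows; each row shifts and turns the commanded pose from where the row before left it, along the tool's axes as they then stand; what a row does not reach is not made up. A row lasts 1/10 s, in which the tool goes at most 50 mm and 8.59 degrees, less where a joint would pass 70% of its speed; a pose out of reach is approached as far as the arm can. A call with a gripper value outside its range is refused whole. "grip" is the finger opening in cm, from 0 to 8.54, set as the call begins (left out, the last holds). The fingers move at their own pace and stop on an object; "force" is the grip in N (left out, the last holds). Time passes only in rows, so rows that do not move let the fingers close. It gives the time, the measured TCP pose, the force and the opening at its end, in the units of the state.
- readout.sense(): the state, without advancing time (a new reading comes with each control period).
- capture(name): name is "side" or "top"; returns a dict with "img" (400x640x3 uint8, red, green, blue), "fov_y" (degrees; the focal length in pixels is half the picture's height over the tangent of half this angle, whatever the lens; pixels are square), "cx", "cy" (the principal point, pixels), "eye" and "rotation" of the camera in the world. Camera axes: x right, y down, z forward; pixel columns grow to the right and rows downward; lengths in mm; the calibration is good to about 2 mm. A picture is of the moment at which its call begins. There is no depth.
- ctrl.finish_job(): hands the job in, once; it reports no verdict.
Trained networks look in the newest picture that a camera, given by its name, has taken for a name from the list of things; names that differ only in an ending like _2 or _b are one class to them, and where a whole thing is asked for, a point or a joint stands for the part that bears it (a point fixed in the world has none). Each returns a list of dicts, best first, with "score" (0 to 1); they miss things now and then, are a little off and sometimes report something else, mostly with a low value. They report only what shows in the picture. A call takes as long as a camera call.
- nets.boxes_of(camera, target): "location" ([column, row] as shares, 0 to 1, of the picture: columns of its width, rows of its height, amid what is visible of it).
The state is a dict: "time_s": time; "joints": joint angles; "dq": joint speeds; "tau": joint torques, N m; "eef_pos": TCP position; "ee_rot": TCP orientation; "force": force on the tool from outside, world axes, zero at the start; "wrist_torque": the same for the moment, N m; "grip_width": opening from 0.0 (shut) to 1.0 (fully open).
Only numpy, scipy, OpenCV 4.12 (cv2) and the standard library are available. Lean on these libraries where they do the work, as an engineer would, in place of code of your own. Each camera call takes 0.05 s, during which the arm holds its last target.

TASK

Reach down into the narrow gap between the housing and the steel bracket of the microscope focus drive, grip the hidden hex bolt head firmly and wind it until the pointer on the far side of the bracket stands between the two long marks of the scale. The spring wants to turn it back, so finish while still gripping the head and holding it from turning, ready for a colleague to tighten the lock nut. Do not push the other things on the bench about.

Things in the scene. Friction and masses are not known exactly. Their poses are not given: they have to be found in the camera images.
- focus_drive: Stereo-microscope focus drive, fixed upright on a plate on the bench. Origin: bench level, straight below the hidden bolt head. x is the bolt's axis, from the robot's side to the far side; y left, z up. Black housing: x -93 to -23, 92 wide, 145 high; knobs low on both sides (y to +-84, 94 high); holder ring low on the robot's side (x to -217, 60 high).
- gap (a point): Middle of the mouth of the gap, 145 above the bench over the bolt head; axes as focus_drive. The gap is 46 wide (x -23 to 23), between the housing and the upright steel tongue of a bracket (6 thick, 48 wide, round top 154 high); open above and at both sides, floor (bracket leg) 58 high.
- head_center (a point): Centre of the steel hex bolt head in the middle of the gap, 130 above the bench, seen from above or the side: 24 across flats (each flat 14 long), 16 thick along the bolt's axis; nothing beside it in y; an 18 dia shank joins it to the tongue. Axes turn with the bolt: x is the bolt's axis, y and -y are normals of two opposite flats.
- bolt: The whole bolt with head, pointer and lock nut, turning as one. Origin and axes as head_center. Pointer at x 49 to 52; slackened hex lock nut, 24 across flats, x 53 to 63, then 8 of thread.
- adjuster (a joint): Turn of bolt, pointer and lock nut about focus_drive's x axis, right-handed, rad. 0: pointer straight down, two flats upright; positive: pointer tip to +y, top of the head to -y. Starts -0.34 to -0.06; the long marks are at 0.20 and 0.36; free from -0.5 to 0.7. A spring of 0.4 N m/rad pulls it towards -0.2, friction is 0.07 N m: let go when wound, it turns back.
- scale (a point): Centre of the aluminium scale plate on the far side of the bracket, 76 above the bench, 46 beyond the head: upright, 78 wide, 36 high, short marks and two long ones (right and left ends of the set range). Above it, round the bolt, a black spring drum 54 dia (x 29 to 45). Axes as focus_drive.
- pointer_tip (a point): Tip of the black pointer that hangs from the bolt in front of the scale plate, 57 from the bolt's axis; turns with the bolt.
- spanner: combination spanner, steel, 190 long, lying flat beyond the drive; origin under its middle
- screwdriver: screwdriver, 170 long, lying flat to the right of the drive; origin under its middle
- eyepiece: black microscope eyepiece, 42 dia x 50 high, standing left of the drive; origin at the centre of its underside
- petri_dish: clear closed dish, 92 dia x 15 high, on the bench to the left; origin at the centre of its underside
- reagent_bottle: bottle with orange cap, 68 dia x 125 high, far left; origin at the centre of its underside
- tip_box: blue box with clear lid, 121 x 83 x 64 high, far right; origin at the centre of its underside
- screw_tray: shallow metal tray 110 x 80 x 20 high, near right; origin at the centre of its underside

How it is judged (in metres and radians):
On the way, in this order (a step that is already met when the one before it is completed fails the run):
1. the fingers grip the hidden head, the bolt still unwound (contact force between the fingers and bolt above 20 N and distance between the grasp point and head_center below 0.025 m and value of joint adjuster below 0.12 rad), for 0.2 s.
2. by the gripped head the bolt is wound until the pointer is between the long marks (contact force between the fingers and bolt above 20 N and distance between the grasp point and head_center below 0.025 m and value of joint adjuster between 0.2 and 0.36 rad), for 0.3 s.
At the end, for the whole second after the job is handed in: The fingers grip the hex head (more than 20 N over both fingers, grasp point within 25 mm of its centre) and hold the bolt still (under 0.1 rad/s) with the pointer between the long marks (joint 0.20 to 0.36 rad); and each bystander within 30 mm of where it was (all of step 2 and velocity of joint adjuster between -0.1 and 0.1 rad/s and distance of each of spanner, screwdriver, eyepiece, petri_dish, reagent_bottle, tip_box, screw_tray from where it was at the start of the episode below 0.03 m); the arm keeps its last pose, push and grip.
It fails at once if a thing lying about the bench is pushed 30 mm or more (distance of any of spanner, screwdriver, eyepiece, petri_dish, reagent_bottle, tip_box, screw_tray from where it was at the start of the episode above 0.03 m).
It also fails if it takes over 32 s, if anything falls off the work surface, if the arm or the gripper's body presses on something with over 40 N, if the wrist force passes 120 N, or if a joint passes its speed limit or range.

## Working session

There is one attempt and no reset: what is moved stays moved. The work goes in short steps, Python scripts to look and compute and a tool call to move; the robot and the scene stay as the last step left them, time stands still between calls to the robot, and variables do not carry over. Pictures are saved under pics/ and viewed, and the job is handed in when it is done.

Besides the shell and the picture viewer there is one more tool, called as name(argument=value, ...) on one line, values as JSON. apply_moves: Moves the arm, as the interface text tells. Its arguments: {"type":"object","properties":{"targets":{"type":"array"},"grip":{"type":"number"},"force":{"type":"number"}},"required":["targets"]}

```bash
mkdir -p pics
python3 - <<'E'
from rig import readout, capture, ctrl, nets
import cv2,numpy as np
print(readout.sense(), ctrl.grip_depth)
for c in ["side","top"]:
    d=capture(c); cv2.imwrite(f"pics/{c}0.png",d["img"][:,:,::-1])
    print(c,d["fov_y"],d["cx"],d["cy"],d["eye"],d["rotation"])
    for t in ["focus_drive","gap","head_center","bolt","scale","pointer_tip","spanner","screwdriver","eyepiece","petri_dish","reagent_bottle","tip_box","screw_tray"]:
        try: r=nets.boxes_of(c,t); print(t,[(round(q["score"],2),round(q["location"][0]*640),round(q["location"][1]*400)) for q in r[:2]])
        except Exception as e: print(t,e)
E
```

```text
{'time_s': 0.0, 'joints': array([ 1.09856978e+00,  3.13462935e-01,  1.49846420e+00,  3.13373549e-05,
        1.33098750e+00, -2.23401741e-01]), 'dq': array([-0.00110919,  0.00157444,  0.0028195 ,  0.00061775, -0.00117375,
        0.00037652]), 'tau': array([ 1.44487763e-04, -4.12275732e+01, -2.59731621e+01, -2.07196676e-04,
        4.30741857e-03,  4.46552448e-06]), 'eef_pos': array([129.21754199, 508.67522041, 303.31818619]), 'ee_rot': array([-2.39600701e-04,  1.24095375e-01,  9.92270075e-01, -6.16222646e-04]), 'force': array([-0.45715611,  0.12162445, -0.21408916]), 'wrist_torque': array([-0.02306681, -0.02591744, -0.01341714]), 'grip_width': 1.0019508663463261} 53.900000000000006
side 52.93812974208359 320.1908703405576 202.5580848408707 [279.31723145 918.30910713 880.49123025] [ 0.06417638 -0.12196174  0.89661619 -0.42081604]
focus_drive [(0.87, 338, 225)]
gap [(0.76, 338, 224)]
head_center [(0.7, 316, 200)]
bolt [(0.75, 337, 224), (0.46, 317, 201)]
scale [(0.56, 339, 228)]
pointer_tip [(0.45, 313, 199)]
spanner [(0.69, 277, 226)]
screwdriver [(0.7, 228, 333)]
eyepiece [(0.62, 297, 262)]
petri_dish [(0.7, 329, 348)]
reagent_bottle [(0.68, 228, 331), (0.59, 332, 346)]
tip_box [(0.92, 342, 144), (0.32, 229, 329)]
screw_tray [(0.81, 387, 151), (0.64, 329, 347)]
top 53.657393819817855 315.4886184985818 198.8409113705699 [ 359.37099469  -14.31092043 1332.30349495] [ 0.0661007  -0.70270324  0.7062754  -0.05489916]
focus_drive [(0.78, 302, 226), (0.52, 191, 247)]
gap [(0.72, 301, 230)]
head_center [(0.57, 302, 209)]
bolt [(0.6, 353, 240), (0.48, 305, 170)]
scale [(0.57, 309, 227)]
pointer_tip []
spanner [(0.68, 308, 171), (0.28, 302, 204)]
screwdriver [(0.65, 354, 240)]
eyepiece [(0.7, 254, 205), (0.62, 353, 238)]
petri_dish [(0.55, 192, 247)]
reagent_bottle [(0.56, 177, 182), (0.26, 354, 238)]
tip_box [(0.75, 451, 198)]
screw_tray [(0.92, 457, 256)]
```

View pics/side0.png

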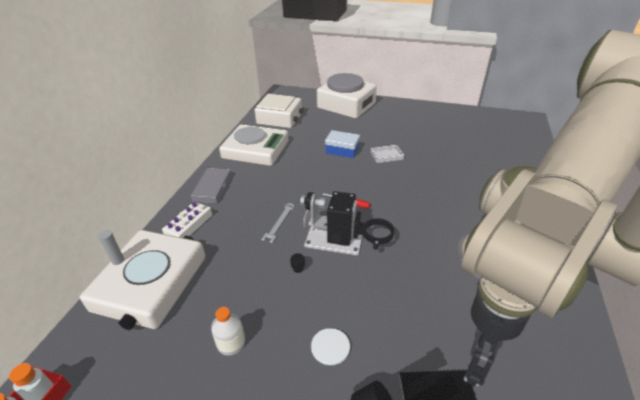

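View pics/top0.png

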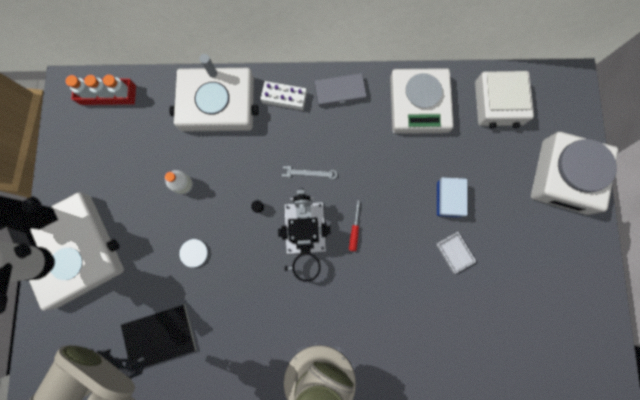

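Run:
```python
import cv2
a=cv2.imread("pics/side0.png");cv2.imwrite("pics/s0z.png",cv2.resize(a[140:290,240:440],None,fx=4,fy=4,interpolation=cv2.INTER_CUBIC))
a=cv2.imread("pics/top0.png");cv2.imwrite("pics/t0z.png",cv2.resize(a[150:290,230:400],None,fx=4,fy=4,interpolation=cv2.INTER_CUBIC))
```

```text
(no output)
```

View pics/s0z.png

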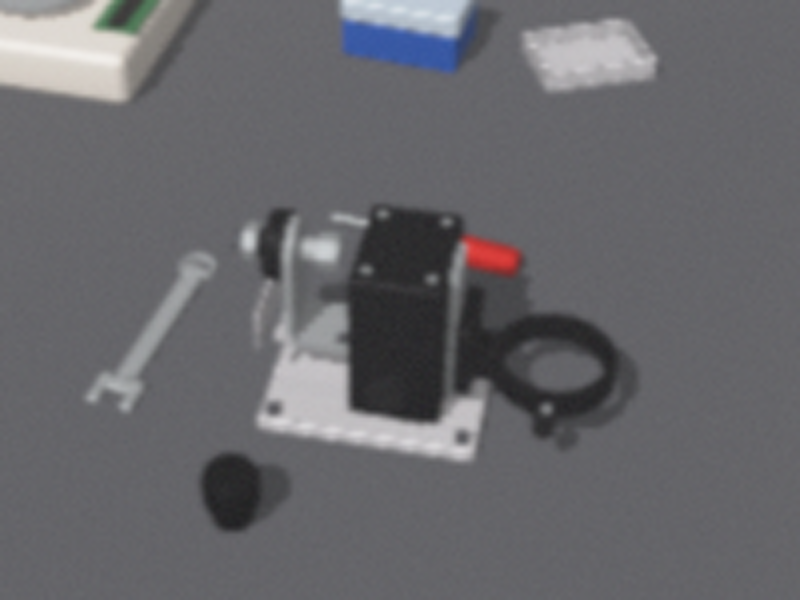

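View pics/t0z.png

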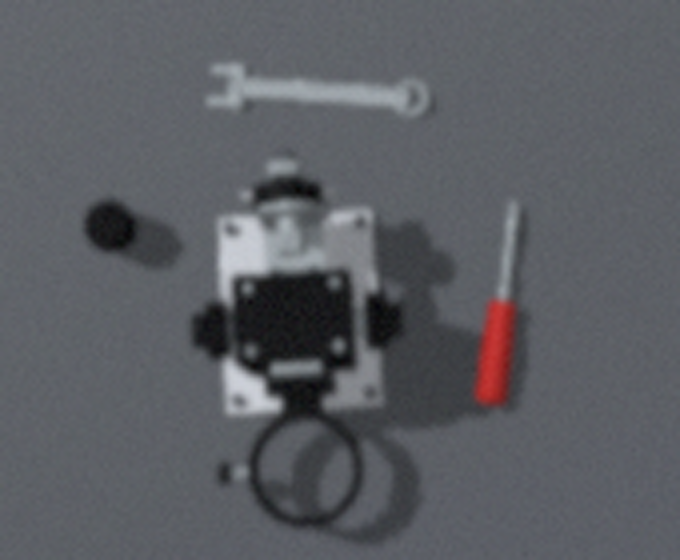

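```bash
cat > h.py <<'E'
import numpy as np, cv2
from scipy.spatial.transform import Rotation as R
from scipy.optimize import least_squares
C={"side":(52.93812974208359,320.1908703405576,202.5580848408707,[279.31723145,918.30910713,880.49123025],[0.06417638,-0.12196174,0.89661619,-0.42081604]),
"top":(53.657393819817855,315.4886184985818,198.8409113705699,[359.37099469,-14.31092043,1332.30349495],[0.0661007,-0.70270324,0.7062754,-0.05489916])}
def proj(c,P):
    f,cx,cy,e,q=C[c]; f=200/np.tan(np.radians(f/2))
    p=R.from_quat(q,scalar_first=True).inv().apply(np.atleast_2d(P)-e)
    return np.c_[cx+f*p[:,0]/p[:,2],cy+f*p[:,1]/p[:,2]]
def ray(c,u,v):
    f,cx,cy,e,q=C[c]; f=200/np.tan(np.radians(f/2))
    return np.array(e),R.from_quat(q,scalar_first=True).apply([(u-cx)/f,(v-cy)/f,1])
def onz(c,u,v,z):
    e,d=ray(c,u,v); return e+d*(z-e[2])/d[2]
def tri(a,b):
    return least_squares(lambda P:np.r_[proj("side",P)[0]-a,proj("top",P)[0]-b],[450,0,100]).x
def drive(p,P):  # p=x,y,yaw
    c,s=np.cos(p[2]),np.sin(p[2]); P=np.atleast_2d(P)
    return np.c_[p[0]+c*P[:,0]-s*P[:,1],p[1]+s*P[:,0]+c*P[:,1],P[:,2]]
E
python3 - <<'E'
from h import *
print(tri((320.5,201.7),(302,209.5)))
z=lambda c,u,v:(240+u/4,140+v/4) if c=="side" else (230+u/4,150+v/4)
# features: (cam, zoomuv, drive coords)
F=[("top",(235,277),(-23,46,145)),("top",(348,272),(-23,-46,145)),("top",(355,370),(-93,-46,145)),("top",(240,368),(-93,46,145)),
("side",(372,207),(-23,-46,145)),("side",(462,215),(-93,-46,145)),("side",(445,292),(-93,46,145)),("side",(352,280),(-23,46,145)),("top",(283,160),(71,0,130)),("side",(243,240),(68,0,130)),("side",(322,247),(0,0,132)),("top",(289,236),(0,0,142))]
def res(p): return np.concatenate([proj(c,drive(p[:3],P))[0]-z(c,*uv)-([0,0] if c=="top" else p[3:5]) for c,uv,P in F])
r=least_squares(res,[450,20,0,0,0],loss="soft_l1"); print(r.x); print(res(r.x).reshape(-1,2).round(1))
r3=least_squares(lambda p:res(np.r_[p,0,0]),[450,20,0],loss="soft_l1"); print(r3.x)
E
```

```text
[534.83550819  46.02620532 131.34397875]
[ 5.27464522e+02  4.43748393e+01  5.76218725e-02  1.03269429e+00
 -8.26147045e-01]
[[-1.2  0.3]
 [ 0.9 -0.4]
 [ 0.6 -1.7]
 [-1.3  0.8]
 [-0.  -1.3]
 [ 0.7 -0.3]
 [ 0.1  0.4]
 [-1.3  0.1]
 [ 0.5 -0.9]
 [-1.   0. ]
 [ 1.7  0.7]
 [ 0.1  2.2]]
[5.28682255e+02 4.59971622e+01 5.74953504e-02]
```

```bash
cat > ov.py <<'E'
from h import *
import sys
def ov(src,cam,p,th,box,out,k=6,off=(0,0)):
    a=cv2.imread(src); x0,y0,x1,y1=box
    a=cv2.resize(a[y0:y1,x0:x1],None,fx=k,fy=k,interpolation=cv2.INTER_CUBIC)
    def L(P,col,closed=True):
        q=proj(cam,drive(p,np.array(P,float)))+off
        q=((q-[x0,y0]+.5)*k-.5)
        cv2.polylines(a,[np.round(q*8).astype(np.int32)],closed,col,1,cv2.LINE_AA,3)
    L([(-23,46,145),(-23,-46,145),(-93,-46,145),(-93,46,145)],(0,255,255))
    for x in(-8,8):
        t=np.radians(30+60*np.arange(6))+th
        L([(x,13.86*np.cos(q),130+13.86*np.sin(q)) for q in t],(0,255,0))
    for x in(23,29):
        L([(x,-24,58),(x,-24,130)]+[(x,-24*np.cos(q),130+24*np.sin(q)) for q in np.linspace(0,np.pi,15)]+[(x,24,58)],(255,0,0),False)
    for x in (29,45): L([(x,27*np.cos(q),130+27*np.sin(q)) for q in np.linspace(0,6.28,24)],(255,0,255))
    L([(46,39,58),(46,39,94),(46,-39,94),(46,-39,58)],(255,255,0))
    L([(50.5,0,130),(50.5,57*np.sin(th),130-57*np.cos(th))],(0,0,255),False)
    cv2.imwrite(out,a)
E
python3 - <<'E'
from ov import *
p=(530,45.5,.0575)
ov("pics/side0.png","side",p,-.2,(285,180,405,270),"pics/o1.png")
ov("pics/top0.png","top",p,-.2,(260,170,350,255),"pics/o2.png",7)
E
```

```text
(no output)
```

View pics/o1.png

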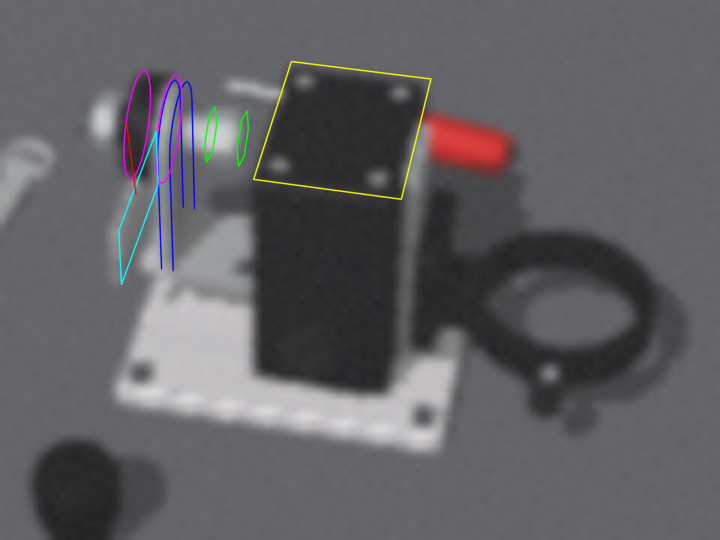

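View pics/o2.png

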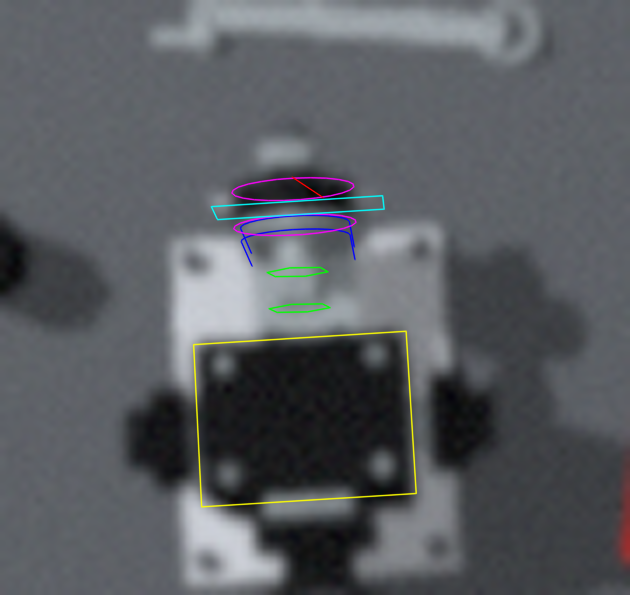

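Run:
```python
from ov import *
p=(532,45,.055)
print((proj("top",drive(p,[(66,0,130),(37,0,157),(26,0,154)]))-[260,170]+.5)*7-.5)
print((proj("side",drive(p,[(62,0,130),(37,0,157)]))-[285,180]+.5)*6-.5)
ov("pics/side0.png","side",p,-.2,(285,180,345,230),"pics/o3.png",12)
ov("pics/top0.png","top",p,-.2,(275,180,335,235),"pics/o4.png",10)
T=drive(p,[(0,0,0)])[0]; y0=2*np.arctan2(.124095,.99227); print("tool yaw now: toolx dir",np.degrees(np.arctan2(.246,-.969)),"want",180+np.degrees(.055))
from rig import readout
s=readout.sense();Rt=R.from_quat(s["ee_rot"],scalar_first=True)
d=np.array([532,45,260])-s["eef_pos"];print(s["eef_pos"],d,Rt.inv().apply(d),Rt.as_matrix().round(3),s["joints"])
```

```text
[[291.3868389  137.83131421]
 [291.66955943 191.4839629 ]
 [293.36493259 217.72503006]]
[[100.07665199 118.29571156]
 [147.59677678  81.76151065]]
tool yaw now: toolx dir 165.75525752696444 want 183.15126787321952
[129.28552048 508.85015967 303.89523141] [ 402.71447952 -463.85015967  -43.89523141] [-504.51712333 -350.42621773   43.89364619] [[-0.969  0.246  0.   ]
 [ 0.246  0.969  0.   ]
 [-0.     0.    -1.   ]] [ 1.09862204e+00  3.12907405e-01  1.49768714e+00 -1.21536456e-05
  1.33096197e+00 -2.23415143e-01]
```

View pics/o3.png

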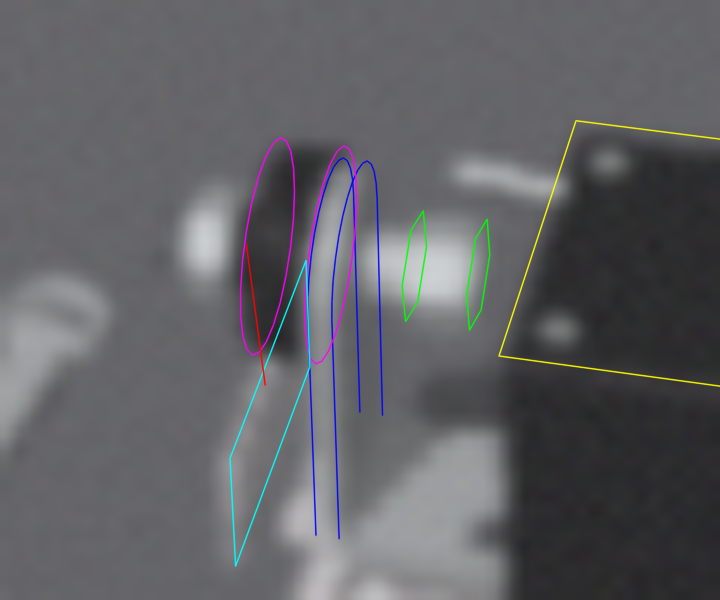

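View pics/o4.png

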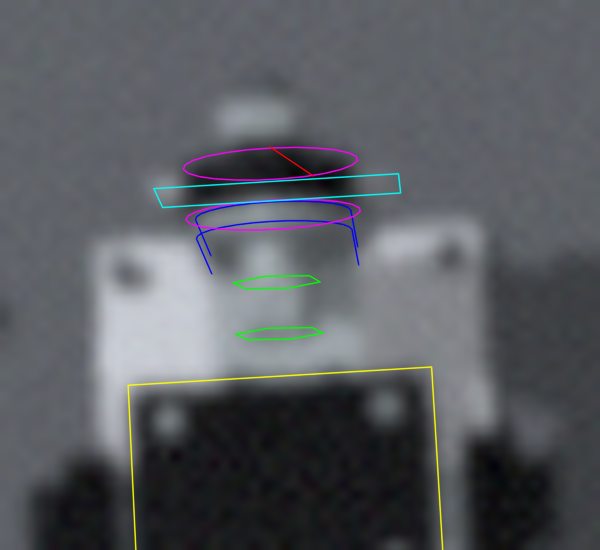

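Run:
```python
from ov import *
f=lambda u,v:((u+.5)/7-.5+260,(v+.5)/7-.5+170)
q=[onz("top",*f(*k),8)[:2] for k in [(172,238),(442,228),(187,582),(460,572)]]
TL,TR,BL,BR=q; print(np.round(q,1))
a=TL-BL;b=TR-BR;c=TL-TR;d=BL-BR
print(np.arctan2(a[1],a[0]),np.arctan2(b[1],b[0]),np.arctan2(-c[0],c[1]),np.arctan2(-d[0],d[1]))
f2=lambda u,v:((u+.5)/10-.5+275,(v+.5)/10-.5+180)
print(onz("top",*f2(257,117),130),onz("top",*f2(268,165),145),onz("top",*f2(262,285),142))
print(np.mean(q,0))
```

```text
[[573.  112.9]
 [577.1 -18.2]
 [407.4 104.1]
 [411.6 -25.6]]
0.052902205630232124 0.04478864788214947 0.031176644423535398 0.032011092449668155
[591.64191964  51.55214787 130.        ] [573.79898198  47.32639739 145.        ] [537.22612039  49.22041234 142.        ]
[492.26178871  43.30705921]
```

apply_moves(targets=[[0, 0, 0, -5.7], [0, 0, 0, -5.7], [0, 0, 0, -5.7], [-2.9, -3.7, 0, 0], [-2.9, -3.7, 0, 0], [-2.9, -3.7, 0, 0], [-2.9, -3.7, 0, 0], [-2.9, -3.7, 0, 0]], grip=6.0)

```text
time_s: 2.2
eef_pos: [284.1, 329.7, 304.1]
ee_rot: [0.0, -0.025, 1.0, 0.0]
force: [1.1, 0.9, 0.9]
grip_width: 0.704
```

apply_moves(targets=[[-2.9, -3.7, 0, 0], [-2.9, -3.7, 0, 0], [-2.9, -3.7, 0, 0], [-2.9, -3.7, 0, 0], [-2.9, -3.7, 0, 0], [-2.9, -3.7, 0, 0], [-2.9, -3.7, 0, 0], [0, 0, 0, 0]])

```text
time_s: 3.0
eef_pos: [501.3, 78.9, 303.3]
ee_rot: [0.0, -0.022, 1.0, -0.0]
force: [-0.5, 0.6, 0.0]
grip_width: 0.705
```

```bash
cat > st.py <<'E'
from h import *
from rig import readout, capture, nets
def st(goal=None,yaw=.05):
    s=readout.sense();Rt=R.from_quat(s["ee_rot"],scalar_first=True)
    m=Rt.as_matrix(); print("t",round(s["time_s"],2),"pos",s["eef_pos"].round(1),"yaw",round(np.arctan2(-m[1,0],-m[0,0]),4),"F",s["force"].round(1),"M",s["wrist_torque"].round(2),"w",round(s["grip_width"]*85.4,2))
    if goal is not None: print("dtool cm",(Rt.inv().apply(np.array(goal)-s["eef_pos"])/10).round(2),"dyaw deg",round(-np.degrees(yaw-np.arctan2(-m[1,0],-m[0,0])),2))
E
python3 - <<'E'
from st import *
st([533,46.5,260])
for c in ["side","top"]:
    d=capture(c); cv2.imwrite(f"pics/{c}1.png",d["img"][:,:,::-1])
a=cv2.imread("pics/top1.png")[150:290,230:400];cv2.imwrite("pics/t1z.png",cv2.resize(a,None,fx=4,fy=4,interpolation=cv2.INTER_CUBIC))
a=cv2.imread("pics/side1.png")[100:260,240:440];cv2.imwrite("pics/s1z.png",cv2.resize(a,None,fx=3.7,fy=3.7,interpolation=cv2.INTER_CUBIC))
E
```

```text
t 3.0 pos [501.3  78.9 303.3] yaw 0.0448 F [-0.5  0.6  0. ] M [-0.06  0.02  0.06] w 60.19
dtool cm [-3.02 -3.37  4.34] dyaw deg -0.3
```

View pics/s1z.png

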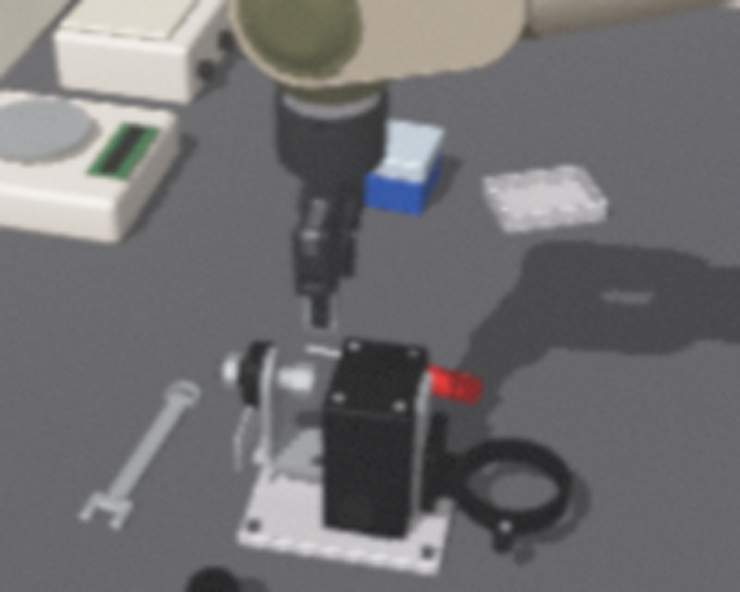

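apply_moves(targets=[[-1.5, -1.7, 1, -0.3], [-1.5, -1.7, 1.0, 0], [0, 0, 2.0, 0], [0, 0, 1.6, 0], [0, 0, 0, 0]], grip=6.0)

```text
time_s: 3.6
eef_pos: [529.4, 51.5, 246.3]
ee_rot: [-0.002, -0.028, 1.0, 0.0]
force: [0.7, 0.1, 0.5]
grip_width: 0.703
```

Run:
```python
from st import *
st([533,46.5,184])
for c in ["side","top"]:
    d=capture(c); cv2.imwrite(f"pics/{c}2.png",d["img"][:,:,::-1])
a=cv2.imread("pics/side2.png")[160:240,280:390];cv2.imwrite("pics/s2z.png",cv2.resize(a,None,fx=7,fy=7,interpolation=cv2.INTER_CUBIC))
```

```text
t 3.6 pos [529.4  51.5 246.3] yaw 0.0564 F [0.7 0.1 0.5] M [-0.02  0.02 -0.01] w 60.06
dtool cm [-0.35 -0.52  6.23] dyaw deg 0.37
```

View pics/s2z.png

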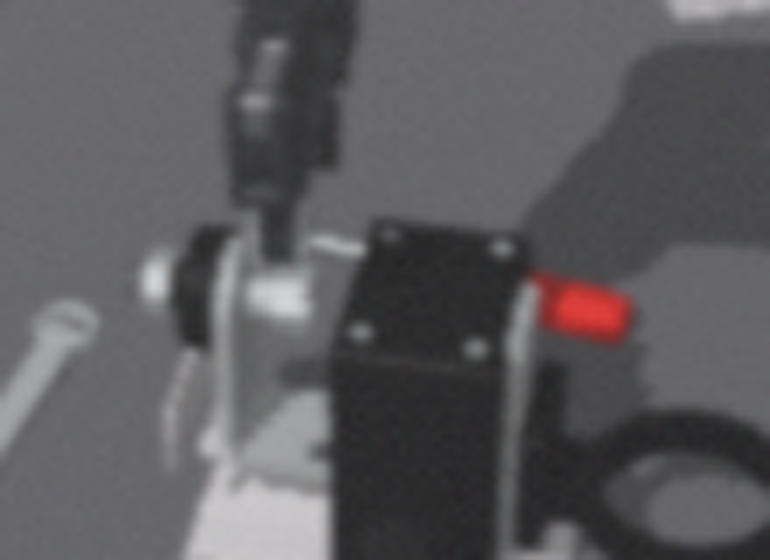

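Run:
```python
from st import *
g=lambda P:((proj("side",P)[0]-[280,160]+.5)*7-.5).round(0)
for y in (82,94,9): print(y,g((529.4,y,174)),g((518.4,y+.5,174)),g((540.4,y-.5,174)))
for x in(525,541): print(x,g((x,46.5,130)),g((x,46.5,144)),g((x,46.5+14,130)))
d=cv2.imread("pics/top2.png")[170:240,270:340];cv2.imwrite("pics/t2z.png",cv2.resize(d,None,fx=8,fy=8,interpolation=cv2.INTER_CUBIC))
```

```text
82 [275. 270.] [301. 276.] [249. 265.]
94 [267. 289.] [293. 294.] [240. 283.]
9 [323. 164.] [348. 169.] [298. 160.]
525 [310. 302.] [310. 276.] [301. 323.]
541 [273. 296.] [273. 270.] [264. 317.]
```

View pics/t2z.png

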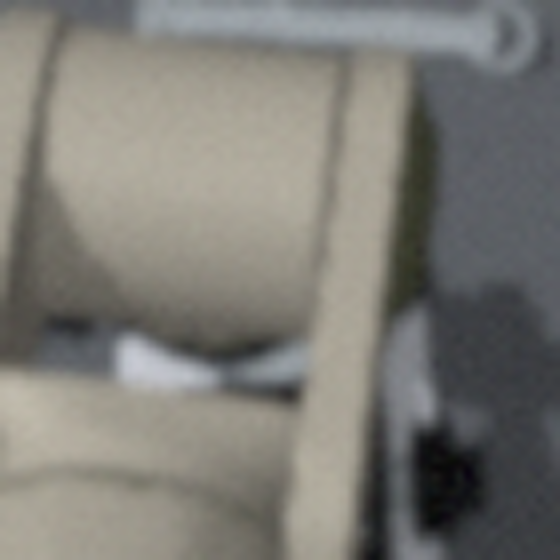

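apply_moves(targets=[[-0.5, -0.4, 0.5, 0.4], [0, 0, 1.4, 0], [0, 0, 1.4, 0], [0, 0, 1.4, 0], [0, 0, 1.3, 0], [0, 0, 0, 0]])

```text
time_s: 4.3
eef_pos: [535.5, 46.6, 186.7]
ee_rot: [-0.001, -0.024, 1.0, 0.0]
force: [-0.6, -0.0, 0.0]
grip_width: 0.705
```

Run:
```python
from st import *
st([534.5,47.5,186])
d=capture("side"); cv2.imwrite(f"pics/side3.png",d["img"][:,:,::-1])
a=cv2.imread("pics/side3.png")[160:240,280:390];cv2.imwrite("pics/s3z.png",cv2.resize(a,None,fx=7,fy=7,interpolation=cv2.INTER_CUBIC))
```

```text
t 4.3 pos [535.5  46.6 186.7] yaw 0.0478 F [-0.6 -0.   0. ] M [ 0.02 -0.08  0.01] w 60.17
dtool cm [0.1  0.1  0.07] dyaw deg -0.13
```

View pics/s3z.png

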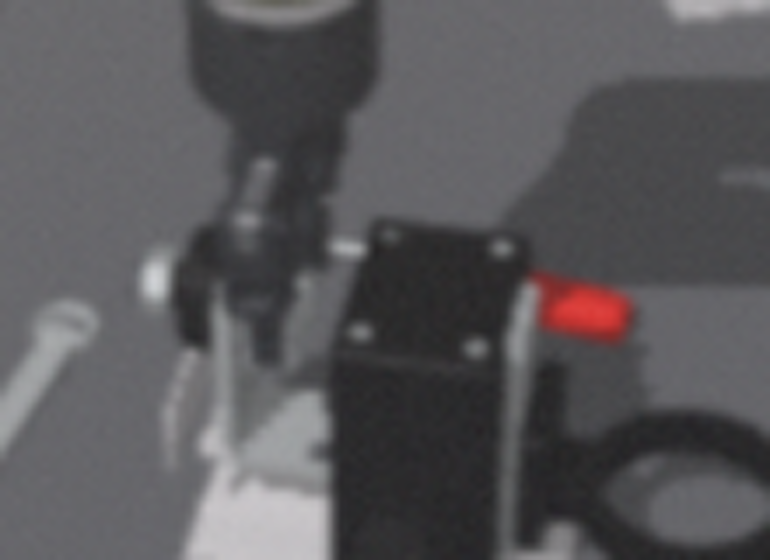

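apply_moves(targets=[[0, 0, 0, 0], [0, 0, 0, 0], [0, 0, 0, 0], [0, 0, 0, 0]], grip=3.0, force=30)

```text
time_s: 4.75
eef_pos: [536.1, 46.8, 188.5]
ee_rot: [0.001, -0.024, 1.0, 0.0]
force: [0.6, 3.0, 2.0]
grip_width: 0.35
```

Run:
```python
from st import *
st([534.5,47.5,186])
```

```text
t 4.75 pos [536.1  46.8 188.5] yaw 0.0479 F [0.6 3.  2. ] M [ 0.55 -0.05 -0.04] w 29.86
dtool cm [0.16 0.08 0.25] dyaw deg -0.12
```

apply_moves(targets=[[0, 0.15, 0, 0], [0, 0, 0, 0]])

```text
time_s: 4.95
eef_pos: [535.7, 48.0, 187.8]
ee_rot: [-0.0, -0.024, 1.0, -0.0]
force: [0.1, -0.2, -0.0]
grip_width: 0.351
```

apply_moves(targets=[[0, 0, 0, 0], [0, 0, 0, 0], [0, 0, 0, 0], [0, 0, 0, 0], [0, 0, 0, 0]], grip=2.0, force=50)

```text
time_s: 5.45
eef_pos: [535.7, 48.4, 188.1]
ee_rot: [-0.0, -0.024, 1.0, 0.0]
force: [-1.6, 5.5, 4.7]
grip_width: 0.289
```

Run:
```python
from st import *
st([534.5,47.5,186])
for i in range(2):
  d=capture("side"); st()
cv2.imwrite(f"pics/side4.png",d["img"][:,:,::-1])
a=cv2.imread("pics/side4.png")[160:240,280:390];cv2.imwrite("pics/s4z.png",cv2.resize(a,None,fx=7,fy=7,interpolation=cv2.INTER_CUBIC))
```

```text
t 5.45 pos [535.7  48.4 188.1] yaw 0.048 F [-1.6  5.5  4.7] M [0.76 0.35 0.02] w 24.65
dtool cm [ 0.12 -0.08  0.21] dyaw deg -0.12
t 5.5 pos [535.7  48.4 188.1] yaw 0.0481 F [-2.   4.8  4.9] M [0.83 0.31 0.01] w 24.64
t 5.55 pos [535.7  48.4 188.1] yaw 0.048 F [-1.   4.8  4.2] M [0.81 0.33 0.03] w 24.87
```

View pics/s4z.png

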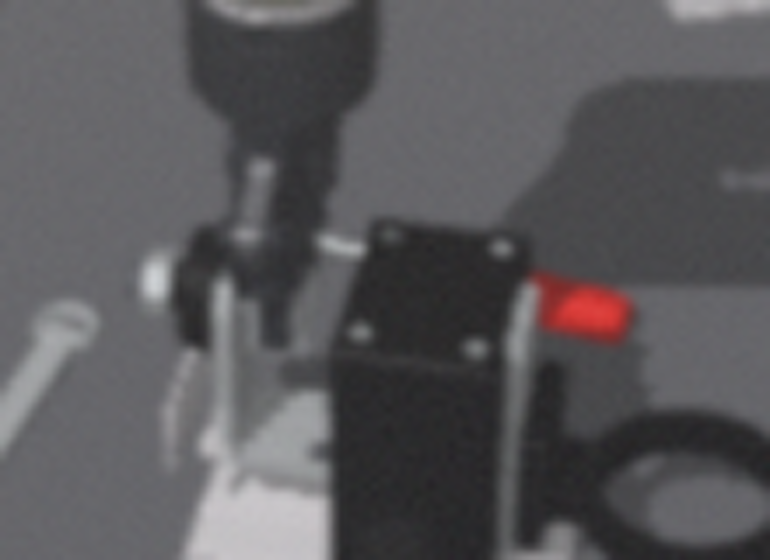

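apply_moves(targets=[[0, 0, 0, 0], [0, 0, 0, 0], [0.15, 0, -0.5, 0], [0, 0, -1.0, 0], [0, 0, 0, 0]], grip=2.8, force=80)

```text
time_s: 6.05
eef_pos: [534.7, 47.9, 204.5]
ee_rot: [0.001, -0.024, 1.0, -0.0]
force: [-0.2, 0.4, 0.9]
grip_width: 0.328
```

apply_moves(targets=[[0, -0.2, 0, 0], [0, 0, 0, 0]])

```text
time_s: 6.25
eef_pos: [534.7, 47.2, 204.0]
ee_rot: [0.001, -0.024, 1.0, 0.002]
force: [-0.8, 11.2, 7.7]
grip_width: 0.331
```

Run:
```python
from st import *
st([534,45.5,203])
d=capture("side"); cv2.imwrite(f"pics/side5.png",d["img"][:,:,::-1])
# pointer crop compare
A=[cv2.resize(cv2.imread(f"pics/side{i}.png")[180:230,290:330],None,fx=9,fy=10,interpolation=cv2.INTER_CUBIC) for i in (0,5)]
cv2.imwrite("pics/p5.png",np.hstack(A))
```

```text
t 6.25 pos [534.7  47.2 204. ] yaw 0.0475 F [-0.8 11.2  7.7] M [ 1.94  0.13 -0.05] w 28.29
dtool cm [ 0.08 -0.17  0.1 ] dyaw deg -0.14
```

View pics/p5.png

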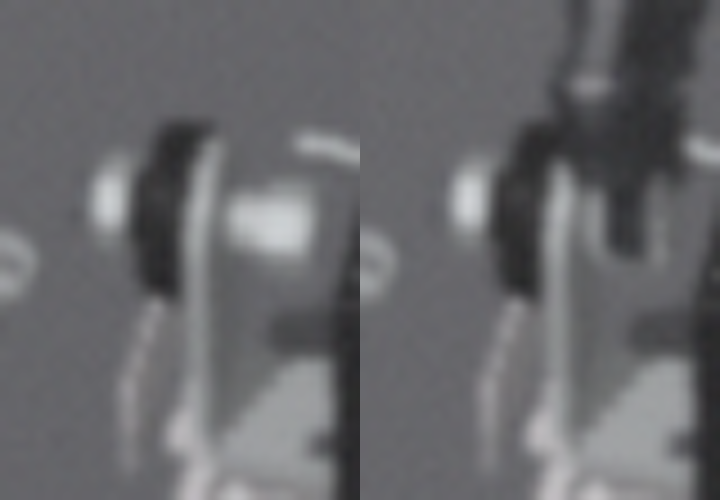

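apply_moves(targets=[[0, -0.2, 0, 0], [0, -0.2, 0, 0], [0, 0, 0, 0]])

```text
time_s: 6.6
eef_pos: [534.7, 46.0, 204.0]
ee_rot: [0.001, -0.024, 1.0, 0.005]
force: [0.7, 28.1, 9.7]
grip_width: 0.334
```

```bash
cat >> st.py <<'E'
def shot(k,n=3,c="side"):
    im=np.mean([capture(c)["img"].astype(float) for _ in range(n)],0); np.save(f"pics/{c}_{k}.npy",im); return im
def cmp(ks,out,box=(292,192,322,222),f=12):
    x0,y0,x1,y1=box
    A=[]
    for k in ks:
        im=np.load(f"pics/side_{k}.npy")[y0:y1,x0:x1,::-1]
        A.append(np.clip(cv2.resize(im,None,fx=f,fy=f,interpolation=cv2.INTER_CUBIC)*1.3,0,255))
    cv2.imwrite(out,np.hstack(A))
E
python3 - <<'E'
from st import *
st(); np.save("pics/side_a.npy",cv2.imread("pics/side0.png")[:,:,::-1].astype(float)); shot("b",2); st()
cmp("ab","pics/c1.png")
E
```

```text
t 6.6 pos [534.7  46.  204. ] yaw 0.0475 F [ 0.7 28.1  9.7] M [ 5.15 -0.02 -0.07] w 28.56
t 6.7 pos [534.7  46.1 204. ] yaw 0.0477 F [-0.2 28.3  8.7] M [ 5.08 -0.03 -0.11] w 28.06[ WARN:0@2.292] global loadsave.cpp:1063 imwrite_ Unsupported depth image for selected encoder is fallbacked to CV_8U.
```

View pics/c1.png

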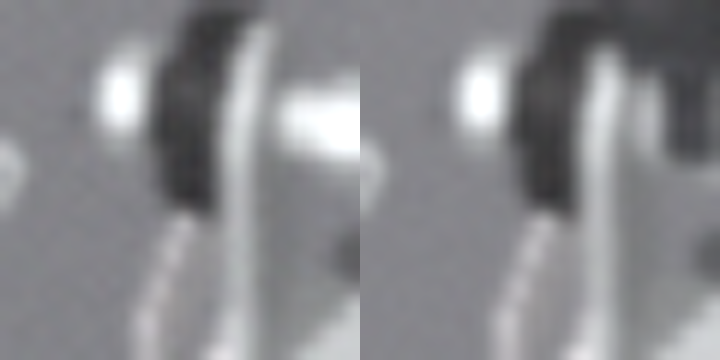

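apply_moves(targets=[[0, -0.2, 0, 0], [0, -0.2, 0, 0], [0, -0.2, 0, 0], [0, 0, 0, 0]])

```text
time_s: 7.1
eef_pos: [534.7, 44.4, 204.0]
ee_rot: [0.001, -0.024, 1.0, 0.01]
force: [2.1, 56.1, 11.3]
grip_width: 0.33
```

apply_moves(targets=[[0, 0, -0.1, 0], [0, 0, -0.1, 0], [0, 0, 0, 0]])

```text
time_s: 7.4
eef_pos: [534.8, 44.0, 206.2]
ee_rot: [0.001, -0.024, 1.0, 0.009]
force: [0.1, 53.0, 13.0]
grip_width: 0.331
```

Run:
```python
from st import *
st();shot("c",2); st(); print(readout.sense()["ee_rot"])
cmp("abc","pics/c2.png",f=8)
```

```text
t 7.4 pos [534.8  44.  206.2] yaw 0.0479 F [ 0.1 53.  13. ] M [ 9.36 -0.03 -0.17] w 28.27
t 7.5 pos [534.7  43.9 206.3] yaw 0.0479 F [ 0.1 53.5 13.8] M [ 9.37 -0.04 -0.1 ] w 28.06
[ 0.00144594 -0.02395967  0.99967403  0.00869929][ WARN:0@2.898] global loadsave.cpp:1063 imwrite_ Unsupported depth image for selected encoder is fallbacked to CV_8U.
```

View pics/c2.png

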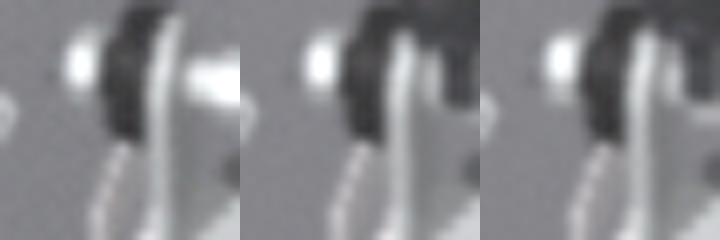

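Run:
```python
from st import *
L=[np.load(f"pics/side_{k}.npy") for k in "abc"]
def g(d): 
    d=d[185:225,288:328].mean(2); return np.clip(cv2.resize(d,None,fx=9,fy=9,interpolation=cv2.INTER_CUBIC)*4+128,0,255)
cv2.imwrite("pics/d1.png",np.hstack([g(L[1]-L[0]),g(L[2]-L[1])]).astype(np.uint8))
for k in range(3): print(L[k][196:205,298:306].mean(2).round(0).astype(int))
m=R.from_quat(readout.sense()["ee_rot"],scalar_first=True).as_matrix(); print(m[:,2])
print(proj("side",drive((534,48.5,.048),[(58,0,130),(50.5,0,130),(50.5,9.7,96.4),(50.5,16,75)])))
```

```text
[[102 102 110 128 140 141 124 101]
 [100 102 123 154 163 151 121  83]
 [101 108 146 183 190 167 118  69]
 [104 114 154 194 199 172 112  65]
 [101 117 159 196 200 172 107  64]
 [ 94 112 152 187 191 161  97  57]
 [ 98 109 133 160 164 137  86  51]
 [101 105 118 131 132 114  80  52]
 [104 105 110 120 119 108  87  62]]
[[105 104 114 131 143 140 126 102]
 [102 104 128 159 167 155 122  85]
 [103 111 150 187 194 171 117  70]
 [103 118 159 199 204 176 114  66]
 [102 118 162 200 205 175 109  63]
 [ 98 114 155 191 196 166 100  55]
 [100 109 138 161 166 141  85  52]
 [102 108 122 133 135 118  80  53]
 [105 106 113 121 122 111  88  65]]
[[104 106 114 132 143 139 126 102]
 [102 104 134 170 181 168 134  90]
 [102 112 151 191 199 178 128  77]
 [106 117 158 197 203 175 117  71]
 [102 117 157 194 198 170 108  63]
 [ 97 112 144 176 180 155  96  55]
 [ 97 105 128 149 152 130  83  51]
 [104 107 122 138 139 121  84  56]
 [105 108 118 128 131 120  93  66]]
[ 0.00247407  0.01746219 -0.99984446]
[[301.59899524 200.00138301]
 [304.05185391 200.34123929]
 [303.6476151  211.05380143]
 [303.38464848 217.77228454]]
```

View pics/d1.png

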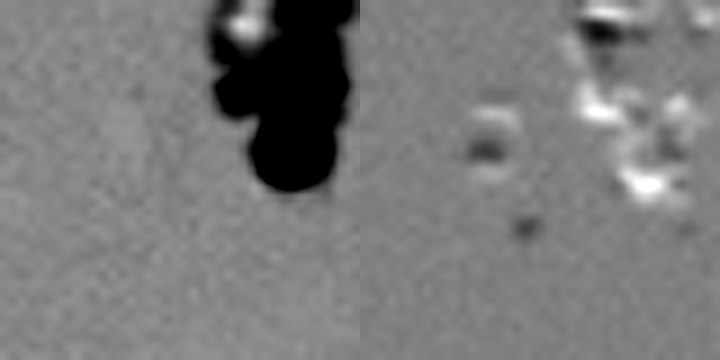

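```bash
cat > occ.py <<'E'
from h import *
p=(534,48.5,.048); off=np.array([.5,-.5])
eye=np.array(C["side"][3]); c,s=np.cos(p[2]),np.sin(p[2])
e=eye-[p[0],p[1],0]; E=np.array([c*e[0]+s*e[1],-s*e[0]+c*e[1],e[2]])
def vis(P):
    d=E-P
    t=np.linspace(0,.15,1500)[1:,None]; Q=P+t*d
    r=np.hypot(Q[:,1],Q[:,2]-130)
    drum=((Q[:,0]>29)&(Q[:,0]<45)&(r<27)).any()
    pl=((Q[:,0]>45)&(Q[:,0]<47)&(abs(Q[:,1])<39)&(abs(Q[:,2]-76)<18)).any()
    nut=((Q[:,0]>53)&(r<12)).any()
    ton=((Q[:,0]>23)&(Q[:,0]<29)&(((abs(Q[:,1])<24)&(Q[:,2]<130))|(r<24))).any()
    return not(drum or pl or ton)
if __name__=="__main__":
  for th in np.arange(-.1,.61,.1):
    L=[]
    for r in np.arange(14,57,1):
      for w in np.linspace(-3,3,5):
        P=np.array([50,r*np.sin(th)+w*np.cos(th),130-r*np.cos(th)+w*np.sin(th)])
        if vis(P): L.append(np.r_[proj("side",drive(p,P))[0]+off,r])
    L=np.array(L); print(round(th,2),len(L), L.mean(0).round(2) if len(L) else "", (L[:,2].min(),L[:,2].max()) if len(L) else "")
E
python3 occ.py
```

```text
-0.1 28 [305.52 209.95  42.18] (np.float64(37.0), np.float64(45.0))
0.0 47 [305.19 210.37  40.62] (np.float64(34.0), np.float64(45.0))
0.1 63 [304.84 210.72  39.02] (np.float64(30.0), np.float64(45.0))
0.2 81 [304.51 211.05  37.86] (np.float64(27.0), np.float64(46.0))
0.3 103 [304.2  211.28  36.86] (np.float64(23.0), np.float64(48.0))
0.4 128 [303.9  211.47  36.16] (np.float64(20.0), np.float64(50.0))
0.5 156 [303.6  211.71  36.  ] (np.float64(16.0), np.float64(56.0))
0.6 189 [303.29 212.12  36.71] (np.float64(14.0), np.float64(56.0))
```

apply_moves(targets=[[0, 0, 0, 0], [0, 0, 0, 0], [0, 0, 0, 0]], grip=2.6)

```text
time_s: 7.8
eef_pos: [534.7, 44.5, 206.5]
ee_rot: [0.001, -0.024, 1.0, 0.009]
force: [-0.8, 56.0, 15.1]
grip_width: 0.313
```

```bash
cat >> st.py <<'E'
def dif(ks,out,base="b"):
    B=np.load(f"pics/side_{base}.npy")
    def g(k):
        d=(np.load(f"pics/side_{k}.npy")-B)[188:222,290:320].mean(2); return np.clip(cv2.resize(d,None,fx=9,fy=9,interpolation=cv2.INTER_CUBIC)*3+128,0,255)
    cv2.imwrite(out,np.hstack([g(k) for k in ks]).astype(np.uint8))
    for k in ks: print(k,np.load(f"pics/side_{k}.npy")[194:208,301:303].mean((1,2)).round(0).astype(int), (np.load(f"pics/side_{k}.npy")-B)[207:216,303:309].mean(2).sum().round())
E
python3 - <<'E'
from st import *
from rig import ctrl
print(ctrl.grip_depth)
st();shot("d",2); st(); print(R.from_quat(readout.sense()["ee_rot"],scalar_first=True).as_matrix()[:,2].round(4))
dif("bcd","pics/d2.png")
E
```

```text
53.900000000000006
t 7.8 pos [534.7  44.5 206.5] yaw 0.0479 F [-0.8 56.  15.1] M [10.04  0.06 -0.09] w 26.71
t 7.9 pos [534.7  44.5 206.5] yaw 0.0479 F [-0.3 56.4 15.8] M [ 9.97  0.01 -0.11] w 26.36
[ 0.0026  0.0186 -0.9998]
b [108 118 137 163 190 202 203 194 163 134 121 109 106 104] 0.0
c [107 114 137 175 195 200 196 178 151 138 129 112 105 105] -104.0
d [106 114 138 176 193 197 194 176 150 139 130 113 106 105] -90.0
```

View pics/d2.png

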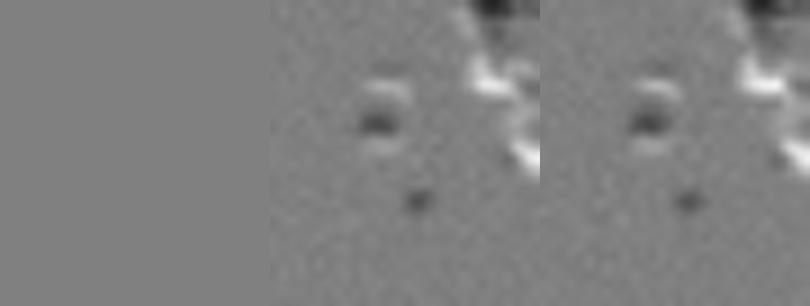

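```bash
cat > fit.py <<'E'
from h import *
from scipy.special import erf
p=(534,48.5,.048)
rows=np.arange(194,206)
prof={k:np.load(f"pics/side_{k}.npy")[194:206,301:303].mean((1,2)) for k in "bcd"}
prof["b"]=(prof["b"]+np.load("pics/side_a.npy")[194:206,301:303].mean((1,2))+3.5)/2
def corner(a): return proj("side",drive(p,(58,13.86*np.cos(a),130+13.86*np.sin(a))))[0,1]
def model(th,off,sig,I,bg):
    # facets visible: normals -60,0,60,120 deg + th ; camera dir ~41deg
    out=np.full(len(rows),0.)+bg
    for k,deg in enumerate((-60,0,60,120)):
        n=np.radians(deg)+th
        r0,r1=corner(n+np.pi/6)+off,corner(n-np.pi/6)+off   # top row, bottom row
        if r1<=r0: continue
        val=I(n)
        w=(erf((rows-r0)/sig/1.414)-erf((rows-r1)/sig/1.414))/2
        out=out+(val-bg)*w
    return out
def I_l(q): 
    return lambda n:q[0]+q[1]*max(0,np.cos(n-q[2]))
def run(thb):
    def res(x):
        I=I_l(x[:3]); r=[model(thb,x[3],x[4],I,x[5])-prof["b"]]
        r.append(model(x[6],x[3],x[4],I,x[5])-(prof["c"]+prof["d"])/2); return np.concatenate(r)
    best=None
    for phi in (.3,.9,1.4,2):
      for t in (.05,.2,.35):
        r=least_squares(res,[100,100,phi,-.5,1,105,t],bounds=([0,0,-1,-3,.4,90,-.3],[260,400,3,3,2,120,.6]))
        if best is None or r.cost<best.cost: best=r
    return best
if __name__=="__main__":
  for thb in (-.03,-.06,-.1,-.15,-.2,-.3):
    r=run(thb); print(thb,round(r.cost,1),r.x.round(3))
  r=run(-.06);print(r.fun.round(0))
E
python3 fit.py
```

```text
-0.03 113.3 [106.077 140.209   1.671   1.263   1.724  99.843   0.294]
-0.06 177.5 [6.37310e+01 1.55603e+02 1.17700e+00 7.61000e-01 1.52800e+00 1.02064e+02
 8.00000e-02]
-0.1 158.1 [6.91890e+01 1.44822e+02 1.14000e+00 6.64000e-01 1.38500e+00 1.03159e+02
 4.70000e-02]
-0.15 130.0 [ 7.23590e+01  1.35624e+02  1.07100e+00  5.04000e-01  1.18300e+00
  1.04372e+02 -4.00000e-03]
-0.2 99.7 [ 7.10550e+01  1.32906e+02  9.79000e-01  2.95000e-01  1.00800e+00
  1.04908e+02 -5.70000e-02]
-0.3 52.7 [ 6.76310e+01  1.33072e+02  8.20000e-01 -1.25000e-01  8.21000e-01
  1.05029e+02 -1.52000e-01]
[-2. -2.  1.  3.  0.  3. -1. -9. -6.  0. -3.  0. -0.  3.  0. -9. -2.  5.
  3.  1.  7.  2. -1.  6.]
```

Run:
```python
from st import *
for i in (0,1,2,3,4,5):
    a=cv2.imread(f"pics/side{i}.png").astype(float); print(i,a[194:208,301:303].mean((1,2)).round(0).astype(int),(a[200:204,300:304].mean()-a[196:198,300:304].mean()).round(1))
for k in "bcd":
    a=np.load(f"pics/side_{k}.npy"); print(k,a[194:208,301:303].mean((1,2)).round(0).astype(int),(a[200:204,300:304].mean()-a[196:198,300:304].mean()).round(1))
```

```text
0 [106 118 134 158 186 196 198 189 162 131 120 108 104 104] 17.9
1 [110 122 140 164 193 205 207 196 165 137 123 111 106 106] 18.7
2 [109 121 137 162 190 201 204 194 163 134 122 110 106 104] 18.8
3 [108 120 135 160 189 200 201 192 162 132 119 109 105 104] 18.5
4 [108 117 137 162 190 200 201 194 164 133 121 109 105 105] 17.5
5 [108 118 136 163 192 201 203 193 164 134 121 110 105 105] 18.2
b [108 118 137 163 190 202 203 194 163 134 121 109 106 104] 18.3
c [107 114 137 175 195 200 196 178 151 138 129 112 105 105] 5.7
d [106 114 138 176 193 197 194 176 150 139 130 113 106 105] 4.5
```

apply_moves(targets=[[0, 0.6, 0, 0], [0, 0.6, 0, 0], [0, 0, 0.3, 0], [0, 0, 0.4, 0], [0, 0, 0, 0]])

```text
time_s: 8.4
eef_pos: [534.3, 47.9, 197.3]
ee_rot: [-0.0, -0.024, 1.0, 0.001]
force: [1.2, 4.8, -1.0]
grip_width: 0.304
```

Run:
```python
from st import *
st();shot("e",2); st(); print(R.from_quat(readout.sense()["ee_rot"],scalar_first=True).as_matrix()[:,2].round(4))
dif("bcde","pics/d2.png")
```

```text
t 8.4 pos [534.3  47.9 197.3] yaw 0.0471 F [ 1.2  4.8 -1. ] M [ 0.87 -0.21 -0.06] w 26.0
t 8.5 pos [534.3  47.9 197.3] yaw 0.047 F [ 2.   5.5 -2.8] M [ 0.88 -0.26 -0.08] w 26.0
[-5.e-04  1.e-03 -1.e+00]
b [108 118 137 163 190 202 203 194 163 134 121 109 106 104] 0.0
c [107 114 137 175 195 200 196 178 151 138 129 112 105 105] -104.0
d [106 114 138 176 193 197 194 176 150 139 130 113 106 105] -90.0
e [107 114 138 175 194 199 195 177 149 138 129 112 105 105] -104.0
```

apply_moves(targets=[[0, -0.4, 0, 0], [0, -0.4, 0, 0], [0, -0.4, 0, 0], [0, 0, 0, 0], [0, 0, -0.1, 0], [0, 0, -0.1, 0], [0, 0, 0, 0]])

```text
time_s: 9.2
eef_pos: [534.3, 44.6, 199.2]
ee_rot: [0.0, -0.023, 1.0, 0.01]
force: [6.0, 61.6, 1.5]
grip_width: 0.307
```

Run:
```python
from st import *
st();shot("f",2); st(); print(R.from_quat(readout.sense()["ee_rot"],scalar_first=True).as_matrix()[:,2].round(4))
dif("bcf","pics/d2.png")
```

```text
t 9.2 pos [534.3  44.6 199.2] yaw 0.0469 F [ 6.  61.6  1.5] M [10.4  -0.83 -0.22] w 26.25
t 9.3 pos [534.3  44.6 199.2] yaw 0.0468 F [ 5.3 61.7  2. ] M [10.45 -0.83 -0.28] w 26.03
[-3.000e-04  1.990e-02 -9.998e-01]
b [108 118 137 163 190 202 203 194 163 134 121 109 106 104] 0.0
c [107 114 137 175 195 200 196 178 151 138 129 112 105 105] -104.0
f [106 115 143 163 172 176 170 156 151 148 134 114 105 104] -252.0
```

apply_moves(targets=[[0, 0, -0.1, 0], [0, 0, -0.1, 0], [0, 0, 0, 0]])

```text
time_s: 9.6
eef_pos: [534.3, 44.4, 200.1]
ee_rot: [-0.0, -0.023, 1.0, 0.01]
force: [8.9, 60.2, -7.3]
grip_width: 0.305
```

Run:
```python
from st import *
st();shot("g",2); st()
dif("cfg","pics/d3.png")
```

```text
t 9.6 pos [534.3  44.4 200.1] yaw 0.0467 F [ 8.9 60.2 -7.3] M [10.18 -1.48 -0.32] w 26.08
t 9.7 pos [534.3  44.4 200.2] yaw 0.0466 F [ 8.7 61.5 -7.8] M [10.13 -1.5  -0.37] w 26.16
c [107 114 137 175 195 200 196 178 151 138 129 112 105 105] -104.0
f [106 115 143 163 172 176 170 156 151 148 134 114 105 104] -252.0
g [106 115 143 163 169 173 166 157 155 150 131 111 104 105] -312.0
```

View pics/d3.png

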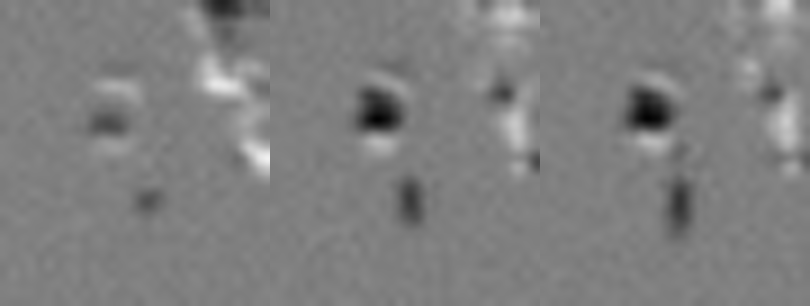

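```bash
python3 - <<'E'
from occ import *
ref=None
for th in np.arange(-.3,.61,.06):
    L=[]
    for r in np.arange(14,57,.5):
      for w in np.linspace(-3,3,5):
        P=np.array([50,r*np.sin(th)+w*np.cos(th),130-r*np.cos(th)+w*np.sin(th)])
        if vis(P): L.append(proj("side",drive(p,P))[0]+off)
    L=np.array(L); h=np.histogram(L[:,1],np.arange(204.5,221.5))[0] if len(L) else 0
    print(round(th,2),len(L),h)
E
python3 - <<'E'
import numpy as np
B=np.load("pics/side_b.npy")
for k in "cfg":
    d=(np.load(f"pics/side_{k}.npy")-B).mean(2); print(k,d[205:221,303:309].sum(1).round(0).astype(int)); print(d[207:215,300:312].sum(0).round(0).astype(int))
print(B[205:221,300:312].mean(2).round(0).astype(int))
E
```

```text
-0.3 0 0
-0.24 6 [0 0 0 0 4 2 0 0 0 0 0 0 0 0 0 0]
-0.18 22 [ 0  0  0  0  8 14  0  0  0  0  0  0  0  0  0  0]
-0.12 46 [ 0  0  0  0 12 29  5  0  0  0  0  0  0  0  0  0]
-0.06 70 [ 0  0  0  0 13 39 18  0  0  0  0  0  0  0  0  0]
0.0 91 [ 0  0  0  0 14 39 31  7  0  0  0  0  0  0  0  0]
0.06 111 [ 0  0  0  0 16 38 37 19  1  0  0  0  0  0  0  0]
0.12 130 [ 0  0  0  0 18 35 40 29  8  0  0  0  0  0  0  0]
0.18 153 [ 0  0  0  1 24 35 35 35 21  2  0  0  0  0  0  0]
0.24 178 [ 0  0  0  5 30 32 35 33 32 11  0  0  0  0  0  0]
0.3 205 [ 0  0  1 12 31 33 32 33 33 24  6  0  0  0  0  0]
0.36 234 [ 0  0  6 18 31 34 30 33 32 31 18  1  0  0  0  0]
0.42 264 [ 0  2 11 24 31 31 32 31 31 32 28 11  0  0  0  0]
0.48 297 [ 0  7 16 30 30 30 31 30 32 31 31 23  6  0  0  0]
0.54 342 [ 4 11 21 31 30 30 30 30 30 32 30 30 19 11  3  0]
0.6 381 [ 8 15 26 31 30 30 30 30 30 30 30 30 29 24  8  0]
c [ 10   2  -2  -3 -28 -39 -22  -4   0  -7   0   2   0   1   0  -1]
[  0   5   1   2  -5 -27 -41 -20 -12  -1  -2   0]
f [  4  -4  -7 -40 -53 -54 -50 -34 -11  -4   2  -1   1  -2   0   2]
[ -2   0   1  -9 -51 -99 -72 -13 -11  -1 
[... 255 characters left out ...]
102  94  74  51  46  43  62 106 138]
 [104 104 104 105 100  85  60  48  47  64 105 138]
 [104 104 104 103 103  96  88  85  69  70 107 139]
 [104 104 105 104 104 109 125 132 106  94 116 140]
 [104 103 104 104 108 116 133 136 119 112 125 140]
 [104 103 104 105 109 128 143 128 118 116 125 139]
 [104 104 103 105 112 132 142 125 115 115 122 137]
 [104 104 105 107 118 131 129 119 115 114 123 138]
 [105 104 105 110 129 139 123 114 112 112 121 139]
 [105 104 107 114 134 140 122 115 111 112 121 138]
 [104 105 108 124 138 128 118 114 110 112 124 142]
 [103 104 113 135 148 128 115 114 110 115 136 152]
 [104 104 112 136 148 126 114 112 110 118 143 158]
 [105 104 111 132 144 125 112 109 111 127 152 161]]
```

apply_moves(targets=[[0, 0, -0.1, 0], [0, 0, -0.1, 0], [0, 0, 0, 0]])

```text
time_s: 10.0
eef_pos: [534.2, 44.1, 201.5]
ee_rot: [-0.001, -0.023, 1.0, 0.01]
force: [9.9, 59.0, -13.4]
grip_width: 0.311
```

```bash
cat > an.py <<'E'
from st import *
def an(ks):
    B=np.load("pics/side_b.npy")
    for k in ks:
        d=(np.load(f"pics/side_{k}.npy")-B).mean(2); print(k,d[205:221,303:309].sum(1).round(0).astype(int), d[207:218,303:309].sum().round())
E
python3 - <<'E'
from an import *
st();shot("h",2); st()
an("cfgh")
E
```

```text
t 10.0 pos [534.2  44.1 201.5] yaw 0.0466 F [  9.9  59.  -13.4] M [ 9.94 -1.89 -0.38] w 26.59
t 10.1 pos [534.2  44.2 201.5] yaw 0.0466 F [ 10.6  59.5 -13. ] M [ 9.88 -1.88 -0.32] w 26.3
c [ 10   2  -2  -3 -28 -39 -22  -4   0  -7   0   2   0   1   0  -1] -102.0
f [  4  -4  -7 -40 -53 -54 -50 -34 -11  -4   2  -1   1  -2   0   2] -251.0
g [-13 -12  -8 -39 -53 -56 -58 -46 -29 -20  -2  -1  -3   2   2   1] -316.0
h [-13 -17 -19 -48 -54 -50 -57 -55 -39 -27  -9   0   3  -3   1  -1] -355.0
```

apply_moves(targets=[[0, 0, -0.1, 0], [0, 0, 0, 0]])

```text
time_s: 10.3
eef_pos: [534.2, 44.1, 202.4]
ee_rot: [-0.001, -0.023, 1.0, 0.01]
force: [11.2, 59.2, -14.3]
grip_width: 0.301
```

Run:
```python
from an import *
st();shot("i",2); st()
an("ghi")
```

```text
t 10.3 pos [534.2  44.1 202.4] yaw 0.0466 F [ 11.2  59.2 -14.3] M [ 9.8  -1.94 -0.34] w 25.69
t 10.4 pos [534.2  44.1 202.4] yaw 0.0466 F [ 10.5  58.8 -14.8] M [ 9.83 -1.94 -0.35] w 26.21
g [-13 -12  -8 -39 -53 -56 -58 -46 -29 -20  -2  -1  -3   2   2   1] -316.0
h [-13 -17 -19 -48 -54 -50 -57 -55 -39 -27  -9   0   3  -3   1  -1] -355.0
i [ -19  -21  -26  -55  -92 -115  -82  -57  -42  -42  -24   -6    1    0
    2    0] -540.0
```

Run:
```python
from an import *
dif("ghi","pics/d4.png")
cmp("bghi","pics/c4.png",box=(296,192,316,222),f=9)
```

```text
g [106 115 143 163 169 173 166 157 155 150 131 111 104 105] -312.0
h [106 117 147 163 170 170 164 160 160 153 125 108 104 104] -358.0
i [106 121 148 161 168 167 165 164 164 155 122 106 104 104] -536.0[ WARN:0@1.215] global loadsave.cpp:1063 imwrite_ Unsupported depth image for selected encoder is fallbacked to CV_8U.
```

View pics/d4.png

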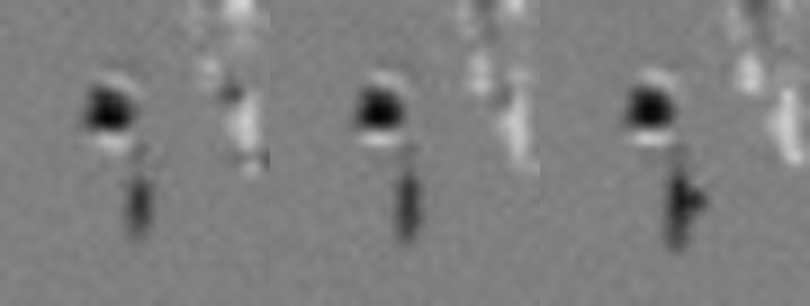

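View pics/c4.png

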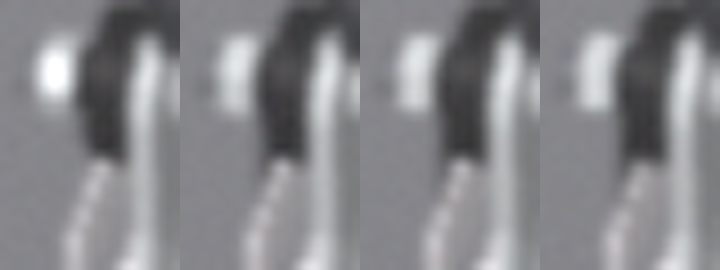

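```bash
cat > fit2.py <<'E'
from fit import *
import sys
ks=sys.argv[1]
pr=[np.load(f"pics/side_{k}.npy")[194:206,301:303].mean((1,2)) for k in ks]
kn=np.radians([-120,-90,-60,-30,0,30,60,90,120,150])
def res(x):
    n=len(ks); I=lambda a:np.interp(a,kn,x[3:13]); r=[]
    for i in range(n): r.append(model(x[13+i],x[0],x[1],I,x[2])-pr[i])
    r.append(np.diff(x[3:13],2)*.05)
    return np.concatenate(r)
for t0,sl in ((-.2,1),(-.06,1),(-.3,1)):
    th=t0+np.array({"b":0,"c":.14,"f":.3,"g":.37,"h":.44,"i":.5}.get(k,.5) if True else 0 for k in ks) if 0 else t0+np.array([{"b":0,"c":.14,"f":.3,"g":.37,"h":.44,"i":.5}.get(k,.5) for k in ks])
    r=least_squares(res,np.r_[0,.9,105,np.full(10,160),th]); print(round(r.cost,1),"off,sig,bg",r.x[:3].round(2),"I",r.x[3:13].round(0),"th",dict(zip(ks,r.x[13:].round(3))))
E
python3 fit2.py bcfghi
```

```text
237.8 off,sig,bg [-7.0000e-02  8.5000e-01  1.0518e+02] I [-203.  -93.   17.  127.  134.  212.  191.  132.  142.  150.] th {'b': np.float64(-0.283), 'c': np.float64(-0.184), 'f': np.float64(0.137), 'g': np.float64(0.158), 'h': np.float64(0.185), 'i': np.float64(0.214)}
213.7 off,sig,bg [ -0.41   0.8  105.14] I [ 25.  57.  90. 122. 154. 222. 172. 141. 115. 121.] th {'b': np.float64(-0.341), 'c': np.float64(-0.252), 'f': np.float64(-0.03), 'g': np.float64(0.011), 'h': np.float64(0.046), 'i': np.float64(0.085)}
213.7 off,sig,bg [ -0.41   0.8  105.14] I [ 25.  57.  90. 122. 154. 222. 172. 141. 115. 121.] th {'b': np.float64(-0.341), 'c': np.float64(-0.252), 'f': np.float64(-0.03), 'g': np.float64(0.011), 'h': np.float64(0.046), 'i': np.float64(0.085)}
```

Run:
```python
from fit import *
for th in np.arange(-.3,.61,.06):
    r=[corner(np.radians(30+60*k)+th) for k in range(6)]
    mid=sorted(r)
    print(round(th,2),"top %.2f bot %.2f ext %.2f"%(min(r),max(r),max(r)-min(r)), np.round(mid,2))
for k in "bcfghi":
    im=np.load(f"pics/side_{k}.npy").mean(2)
    out=[]
    for c0 in (300,301,302,303):
        q=im[190:210,c0]; bgv=105; pk=q.max(); lv=bgv+(.5)*(160-105)
        xs=np.arange(190,210,.01); y=np.interp(xs,np.arange(190,210),q); a=xs[y>lv]; out.append((round(a[0],2),round(a[-1],2)))
    print(k,out)
```

```text
-0.3 top 195.37 bot 204.64 ext 9.27 [195.37 197.36 198.   202.05 202.59 204.64]
-0.24 top 195.40 bot 204.61 ext 9.21 [195.4  197.14 198.25 201.79 202.81 204.61]
-0.18 top 195.45 bot 204.57 ext 9.12 [195.45 196.92 198.51 201.53 203.03 204.57]
-0.12 top 195.51 bot 204.51 ext 9.00 [195.51 196.72 198.77 201.26 203.23 204.51]
-0.06 top 195.59 bot 204.44 ext 8.84 [195.59 196.52 199.04 200.98 203.42 204.44]
0.0 top 195.69 bot 204.35 ext 8.65 [195.69 196.34 199.31 200.71 203.61 204.35]
0.06 top 195.80 bot 204.24 ext 8.44 [195.8  196.18 199.59 200.43 203.77 204.24]
0.12 top 195.93 bot 204.12 ext 8.19 [195.93 196.02 199.86 200.14 203.93 204.12]
0.18 top 195.89 bot 204.07 ext 8.18 [195.89 196.07 199.86 200.14 203.98 204.07]
0.24 top 195.76 bot 204.20 ext 8.43 [195.76 196.22 199.58 200.41 203.83 204.2 ]
0.3 top 195.66 bot 204.31 ext 8.65 [195.66 196.39 199.3  200.69 203.66 204.31]
0.36 top 195.56 bot 204.40 ext 8.84 [195.56 196.57 199.02 200.96 203.48 204.4 ]
0.42 top 195.49 bot 204.48 ext 9.00 [195.49 196.77 198.75 201.23 203.29 204.48]
0.48 top 195.43 bot 204.55 ext 9.12 [195.43 196.97 198.48 
[... 494 characters left out ...]
1), np.float64(201.9))]
f [(np.float64(197.9), np.float64(200.78)), (np.float64(195.81), np.float64(203.95)), (np.float64(195.5), np.float64(204.15)), (np.float64(195.65), np.float64(201.6))]
g [(np.float64(197.94), np.float64(200.69)), (np.float64(195.85), np.float64(203.8)), (np.float64(195.46), np.float64(204.07)), (np.float64(195.49), np.float64(202.33))]
h [(np.float64(197.72), np.float64(203.0)), (np.float64(195.74), np.float64(203.7)), (np.float64(195.38), np.float64(203.77)), (np.float64(195.45), np.float64(202.97))]
i [(np.float64(197.83), np.float64(202.77)), (np.float64(195.71), np.float64(203.67)), (np.float64(195.23), np.float64(203.7)), (np.float64(195.31), np.float64(203.11))]
```

apply_moves(targets=[[0, 0.1, 0, 0], [0, 0, -0.03, 0], [0, 0, 0, 0]], grip=2.4)

```text
time_s: 10.7
eef_pos: [534.2, 44.9, 202.7]
ee_rot: [-0.001, -0.023, 1.0, 0.009]
force: [10.9, 57.4, -14.0]
grip_width: 0.292
```

Run:
```python
from an import *
st();shot("j",2); st()
an("hij"); dif("hij","pics/d5.png")
```

```text
t 10.7 pos [534.2  44.9 202.7] yaw 0.0467 F [ 10.9  57.4 -14. ] M [ 9.52 -1.88 -0.34] w 24.91
t 10.8 pos [534.1  44.9 202.6] yaw 0.0466 F [ 11.2  56.9 -14.9] M [ 9.61 -1.86 -0.36] w 24.54
h [-13 -17 -19 -48 -54 -50 -57 -55 -39 -27  -9   0   3  -3   1  -1] -355.0
i [ -19  -21  -26  -55  -92 -115  -82  -57  -42  -42  -24   -6    1    0
    2    0] -540.0
j [ -13  -24  -24  -59  -91 -114  -73  -46  -46  -48  -27  -10    1    1
    0   -1] -536.0
h [106 117 147 163 170 170 164 160 160 153 125 108 104 104] -358.0
i [106 121 148 161 168 167 165 164 164 155 122 106 104 104] -536.0
j [107 121 148 161 167 168 164 164 164 155 123 106 104 104] -527.0
```

apply_moves(targets=[[0, 0.1, 0, 0], [0, 0, -0.03, 0], [0, 0, 0, 0]], grip=2.2)

```text
time_s: 11.1
eef_pos: [534.1, 45.5, 202.8]
ee_rot: [-0.001, -0.023, 1.0, 0.009]
force: [11.0, 54.6, -15.9]
grip_width: 0.264
```

Run:
```python
from an import *
st();shot("k",2); st()
an("ijk"); dif("ijk","pics/d5.png")
```

```text
t 11.1 pos [534.1  45.5 202.8] yaw 0.0466 F [ 11.   54.6 -15.9] M [ 9.23 -2.01 -0.31] w 22.59
t 11.2 pos [534.1  45.5 202.8] yaw 0.0466 F [ 11.5  54.2 -16.6] M [ 9.15 -1.94 -0.3 ] w 23.1
i [ -19  -21  -26  -55  -92 -115  -82  -57  -42  -42  -24   -6    1    0
    2    0] -540.0
j [ -13  -24  -24  -59  -91 -114  -73  -46  -46  -48  -27  -10    1    1
    0   -1] -536.0
k [ -18  -22  -28  -56  -98 -112  -72  -49  -47  -47  -27  -13    0   -2
   -1    2] -550.0
i [106 121 148 161 168 167 165 164 164 155 122 106 104 104] -536.0
j [107 121 148 161 167 168 164 164 164 155 123 106 104 104] -527.0
k [106 120 147 162 167 168 165 165 163 152 122 106 104 105] -536.0
```

apply_moves(targets=[[0, 0.1, 0, 0], [0, 0, 0, 0], [0, 0, 0, 0]], grip=2.0)

```text
time_s: 11.5
eef_pos: [534.2, 45.7, 203.0]
ee_rot: [-0.001, -0.023, 1.0, 0.008]
force: [10.8, 51.1, -14.8]
grip_width: 0.251
```

Run:
```python
from an import *
st();shot("l",2); st()
an("kl"); dif("kl","pics/d5.png")
```

```text
t 11.5 pos [534.2  45.7 203. ] yaw 0.0467 F [ 10.8  51.1 -14.8] M [ 8.34 -1.83 -0.32] w 21.42
t 11.6 pos [534.2  45.7 203. ] yaw 0.0466 F [ 10.3  49.4 -14.8] M [ 8.34 -1.87 -0.29] w 21.67
k [ -18  -22  -28  -56  -98 -112  -72  -49  -47  -47  -27  -13    0   -2
   -1    2] -550.0
l [ -17  -22  -28  -59  -95 -107  -71  -50  -45  -48  -28   -9    1    0
    2   -1] -540.0
k [106 120 147 162 167 168 165 165 163 152 122 106 104 105] -536.0
l [107 120 148 161 166 168 165 164 164 152 121 106 104 104] -532.0
```

apply_moves(targets=[[0, 0.1, 0, 0], [0, 0.1, 0, 0], [0, 0, 0, 0]], grip=1.7)

```text
time_s: 11.9
eef_pos: [534.2, 46.1, 203.0]
ee_rot: [-0.001, -0.023, 1.0, 0.006]
force: [10.6, 39.4, -15.2]
grip_width: 0.248
```

Run:
```python
from an import *
st();shot("m",2); st()
an("lm"); dif("hlm","pics/d5.png")
```

```text
t 11.9 pos [534.2  46.1 203. ] yaw 0.0467 F [ 10.6  39.4 -15.2] M [ 6.6  -1.75 -0.25] w 21.16
t 12.0 pos [534.2  46.1 203. ] yaw 0.0466 F [  9.6  39.8 -15. ] M [ 6.58 -1.71 -0.25] w 20.92
l [ -17  -22  -28  -59  -95 -107  -71  -50  -45  -48  -28   -9    1    0
    2   -1] -540.0
m [ -20  -24  -26  -56  -91 -108  -71  -50  -48  -46  -31   -8    0    0
    3   -2] -536.0
h [106 117 147 163 170 170 164 160 160 153 125 108 104 104] -358.0
l [107 120 148 161 166 168 165 164 164 152 121 106 104 104] -532.0
m [107 122 148 161 166 167 165 164 164 151 120 105 104 105] -528.0
```

View pics/d5.png

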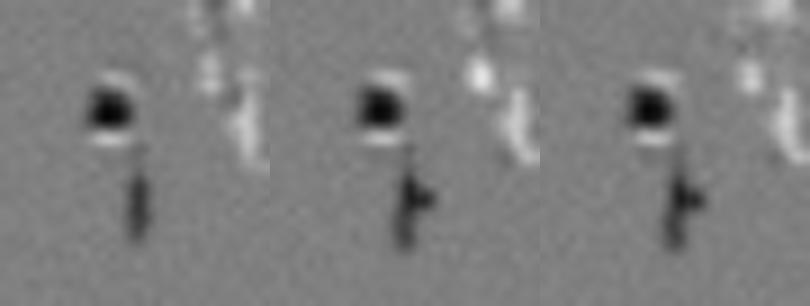

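Run:
```python
from occ import *
for x in (44.5,46,47.5):
    q=proj("side",drive(p,[(x,y,94) for y in np.arange(-10,40,8)])); print(x,q.round(2).tolist())
print("nut c",proj("side",drive(p,[(58,0,130)])), "drum bottom", [proj("side",drive(p,[(xx,27*np.sin(a),130-27*np.cos(a))])).round(2).tolist()[0] for xx in (29,45) for a in (0,.5)])
B=np.load("pics/side_b.npy").mean(2)
for r in range(208,222): 
    row=B[r,298:312]-104; 
    print(r,row.round(0).astype(int))
M=np.mean([np.load(f"pics/side_{k}.npy").mean(2) for k in "jklm"],0)-B
H=np.load("pics/side_h.npy").mean(2)-B
print(M[203:219,300:310].round(0).astype(int)); print(H[203:219,300:310].round(0).astype(int))
```

```text
44.5 [[307.27, 207.77], [306.6, 209.45], [305.93, 211.15], [305.25, 212.86], [304.57, 214.6], [303.88, 216.35], [303.18, 218.12]]
46 [[306.79, 207.7], [306.12, 209.38], [305.45, 211.08], [304.77, 212.79], [304.08, 214.53], [303.38, 216.28], [302.68, 218.04]]
47.5 [[306.31, 207.63], [305.64, 209.31], [304.96, 211.01], [304.28, 212.72], [303.59, 214.46], [302.89, 216.2], [302.19, 217.97]]
nut c [[301.59899524 200.00138301]] drum bottom [[311.36, 208.3], [310.27, 210.23], [306.17, 207.57], [305.03, 209.48]]
208 [  1   2   0   0   0   1  -4 -19 -44 -56 -57 -40   1  34]
209 [  0   0   0   0   0  -1  -1  -8 -16 -19 -35 -34   3  35]
210 [  1   2   0   0   1   0   0   5  21  28   2 -10  12  36]
211 [ 0  0  0 -1  0  0  4 12 29 32 15  8 21 36]
212 [-1 -2  0 -1  0  1  5 24 39 24 14 12 21 35]
213 [-1  0  0  0 -1  1  8 28 38 21 11 11 18 33]
214 [ 0  2  0  0  1  3 14 27 25 15 11 10 19 34]
215 [ 0 -1  1  0  1  6 25 35 19 10  8  8 17 35]
216 [ 1  0  1  0  3 10 30 36 18 11  7  8 17 34]
217 [ 0  1  0  1  4 20 34 24 14 10  6  8 20 38]
218 [-1  0 -1  0  9 31 44 24 11 10  6 11 32 48]
219 [ 1  2  0  0  8 
[... 801 characters left out ...]
0   1   0]]
[[ 11  19  20  14   6   0   2   1   1   0]
 [  1   3   4   3  -2  -7  -4   2  -1   0]
 [  0  -2  -1  -2  -5  -6  -1   0   0   1]
 [  3  -2  -2  -1  -4  -6  -2  -1  -2   0]
 [ -3   0   0   1  -4 -11  -3  -1   1   0]
 [  0   2   0  -4 -11 -20 -10  -1  -1  -2]
 [  0  -1   0  -1 -14 -24 -12  -2  -1   1]
 [  0   0  -1  -2 -13 -23 -10  -1  -1   0]
 [  0   2  -2  -3 -15 -23 -12  -3  -1   1]
 [  1   2   0  -4 -13 -21 -14  -2  -1  -1]
 [ -1   0   2  -2 -12 -18  -6  -2   0   2]
 [  1   0  -1  -2  -9 -11  -4  -1  -1  -1]
 [ -1  -1   0  -1  -3  -4  -2   1   1   0]
 [  0   1  -2   0  -1   0   0   0   2   0]
 [  1  -1   0   0  -1   3   0   0   2  -1]
 [  1   0  -2  -1  -1  -1   0  -1   1   0]]
```

apply_moves(targets=[[0, -0.2, 0, 0], [0, -0.2, 0, 0], [0, 0, 0.03, 0], [0, 0, 0, 0]], grip=2.4)

```text
time_s: 12.4
eef_pos: [534.2, 45.0, 202.9]
ee_rot: [-0.001, -0.023, 1.0, 0.01]
force: [10.5, 57.7, -13.3]
grip_width: 0.288
```

Run:
```python
from an import *
st();shot("n",2); st()
an("hmn"); dif("hmn","pics/d5.png")
```

```text
t 12.4 pos [534.2  45.  202.9] yaw 0.0466 F [ 10.5  57.7 -13.3] M [ 9.84 -1.8  -0.34] w 24.57
t 12.5 pos [534.2  45.  202.9] yaw 0.0466 F [  9.8  59.1 -13.2] M [ 9.76 -1.75 -0.31] w 23.88
h [-13 -17 -19 -48 -54 -50 -57 -55 -39 -27  -9   0   3  -3   1  -1] -355.0
m [ -20  -24  -26  -56  -91 -108  -71  -50  -48  -46  -31   -8    0    0
    3   -2] -536.0
n [ -22  -24  -28  -56  -87 -101  -75  -50  -49  -56  -31   -9   -1   -2
    0   -1] -544.0
h [106 117 147 163 170 170 164 160 160 153 125 108 104 104] -358.0
m [107 122 148 161 166 167 165 164 164 151 120 105 104 105] -528.0
n [106 120 147 161 167 168 166 165 165 152 122 105 105 104] -534.0
```

Held. Now let it back a little by lowering about 1 mm.

apply_moves(targets=[[0, 0, 0.1, 0], [0, 0, 0, 0]])

```text
time_s: 12.7
eef_pos: [534.2, 45.1, 202.6]
ee_rot: [-0.0, -0.023, 1.0, 0.01]
force: [7.8, 57.8, -6.8]
grip_width: 0.282
```

Run:
```python
from an import *
st();shot("o",2); st()
an("hno"); dif("hno","pics/d5.png")
```

```text
t 12.7 pos [534.2  45.1 202.6] yaw 0.0468 F [ 7.8 57.8 -6.8] M [ 9.95 -1.32 -0.27] w 24.12
t 12.8 pos [534.2  45.  202.6] yaw 0.0467 F [ 6.8 57.8 -5.9] M [ 9.93 -1.28 -0.28] w 24.44
h [-13 -17 -19 -48 -54 -50 -57 -55 -39 -27  -9   0   3  -3   1  -1] -355.0
n [ -22  -24  -28  -56  -87 -101  -75  -50  -49  -56  -31   -9   -1   -2
    0   -1] -544.0
o [ -23  -19  -26  -55  -90 -109  -71  -51  -45  -44  -28   -8   -1   -2
    1    0] -528.0
h [106 117 147 163 170 170 164 160 160 153 125 108 104 104] -358.0
n [106 120 147 161 167 168 166 165 165 152 122 105 105 104] -534.0
o [106 122 147 160 167 168 165 165 164 152 121 106 105 104] -518.0
```

apply_moves(targets=[[0, 0, 0.1, 0], [0, 0, 0.05, 0], [0, 0, 0, 0]])

```text
time_s: 13.1
eef_pos: [534.2, 45.2, 201.5]
ee_rot: [-0.0, -0.023, 1.0, 0.01]
force: [7.5, 60.1, -3.3]
grip_width: 0.285
```

Run:
```python
from an import *
st();shot("p",2); st()
an("hop"); dif("hop","pics/d5.png")
```

```text
t 13.1 pos [534.2  45.2 201.5] yaw 0.0467 F [ 7.5 60.1 -3.3] M [10.08 -1.17 -0.25] w 24.32
t 13.2 pos [534.2  45.2 201.5] yaw 0.0468 F [ 6.8 59.2 -2.1] M [10.13 -1.12 -0.3 ] w 24.13
h [-13 -17 -19 -48 -54 -50 -57 -55 -39 -27  -9   0   3  -3   1  -1] -355.0
o [ -23  -19  -26  -55  -90 -109  -71  -51  -45  -44  -28   -8   -1   -2
    1    0] -528.0
p [-16 -14 -21 -45 -55 -45 -54 -55 -39 -33  -6  -2   2  -3   1  -3] -352.0
h [106 117 147 163 170 170 164 160 160 153 125 108 104 104] -358.0
o [106 122 147 160 167 168 165 165 164 152 121 106 105 104] -518.0
p [104 117 146 162 170 170 164 160 161 153 125 108 104 103] -352.0
```

apply_moves(targets=[[0, 0, -0.1, 0], [0, 0, -0.05, 0], [0, 0, 0, 0]])

```text
time_s: 13.5
eef_pos: [534.2, 45.1, 201.8]
ee_rot: [-0.001, -0.023, 1.0, 0.01]
force: [11.0, 59.3, -12.8]
grip_width: 0.282
```

Run:
```python
from an import *
st();shot("q",2); st()
an("hoq"); dif("hoq","pics/d5.png")
```

```text
t 13.5 pos [534.2  45.1 201.8] yaw 0.0467 F [ 11.   59.3 -12.8] M [ 9.93 -1.88 -0.35] w 24.12
t 13.6 pos [534.2  45.1 201.9] yaw 0.0467 F [ 10.6  59.5 -12.7] M [ 9.95 -1.88 -0.35] w 24.06
h [-13 -17 -19 -48 -54 -50 -57 -55 -39 -27  -9   0   3  -3   1  -1] -355.0
o [ -23  -19  -26  -55  -90 -109  -71  -51  -45  -44  -28   -8   -1   -2
    1    0] -528.0
q [-16 -14 -19 -46 -49 -53 -59 -56 -38 -29  -8   2   0  -1   3  -1] -355.0
h [106 117 147 163 170 170 164 160 160 153 125 108 104 104] -358.0
o [106 122 147 160 167 168 165 165 164 152 121 106 105 104] -518.0
q [104 119 149 163 170 170 164 161 162 154 126 108 105 104] -357.0
```

apply_moves(targets=[[0, 0, -0.04, 0], [0, 0, 0, 0]])

```text
time_s: 13.8
eef_pos: [534.2, 45.1, 202.1]
ee_rot: [-0.001, -0.023, 1.0, 0.01]
force: [10.2, 58.1, -14.6]
grip_width: 0.281
```

apply_moves(targets=[[0, 0.1, 0, 0], [0, 0, -0.02, 0], [0, 0, 0, 0]], grip=2.2)

```text
time_s: 14.1
eef_pos: [534.1, 45.5, 202.2]
ee_rot: [-0.001, -0.023, 1.0, 0.009]
force: [11.6, 55.8, -14.7]
grip_width: 0.264
```

apply_moves(targets=[[0, 0.1, 0, 0], [0, 0, 0, 0], [0, 0, 0, 0]], grip=2.0)

```text
time_s: 14.4
eef_pos: [534.2, 45.8, 202.4]
ee_rot: [-0.001, -0.023, 1.0, 0.008]
force: [10.1, 50.4, -14.1]
grip_width: 0.255
```

Run:
```python
from an import *
st();shot("r",2); st()
an("hor"); dif("hor","pics/d5.png")
```

```text
t 14.4 pos [534.2  45.8 202.4] yaw 0.0466 F [ 10.1  50.4 -14.1] M [ 8.43 -1.84 -0.37] w 21.78
t 14.5 pos [534.2  45.8 202.4] yaw 0.0466 F [ 10.   50.5 -14.9] M [ 8.41 -1.79 -0.27] w 21.29
h [-13 -17 -19 -48 -54 -50 -57 -55 -39 -27  -9   0   3  -3   1  -1] -355.0
o [ -23  -19  -26  -55  -90 -109  -71  -51  -45  -44  -28   -8   -1   -2
    1    0] -528.0
r [ -17  -13  -21  -53  -91 -118  -83  -57  -44  -41  -23   -7    2   -2
    2    2] -536.0
h [106 117 147 163 170 170 164 160 160 153 125 108 104 104] -358.0
o [106 122 147 160 167 168 165 165 164 152 121 106 105 104] -518.0
r [105 118 147 162 168 168 164 162 162 155 126 108 104 103] -530.0
```

```bash
cat > occ2.py <<'E'
from occ import *
def prof(th,X,pl0,pl1,W,off=(1.1,-.4)):
    h=np.zeros(400); 
    for r in np.arange(14,57,.25):
      for w in np.linspace(-W,W,9):
        P=np.array([X,r*np.sin(th)+w*np.cos(th),130-r*np.cos(th)+w*np.sin(th)])
        d=E-P; t=np.linspace(0,.12,500)[1:,None]; Q=P+t*d
        rr=np.hypot(Q[:,1],Q[:,2]-130)
        if ((Q[:,0]>29)&(Q[:,0]<45)&(rr<27)).any(): continue
        if ((Q[:,0]>pl0)&(Q[:,0]<pl1)&(abs(Q[:,1])<39)&(abs(Q[:,2]-76)<18)).any(): continue
        row=proj("side",drive(p,P))[0,1]+off[1]; h[int((row-200)*20)]+=1
    k=np.exp(-.5*(np.arange(-60,61)/20/.85)**2); h=np.convolve(h,k/k.sum(),"same")
    s=h.copy(); m=s.max(); i=np.where(s>m/2)[0][-1]; return 200+i/20
for X,a,b,W in ((50,45,47,3),(49,45,47,3),(49,44.5,47.5,2),(52,45,47,3),(49,46,48,3)):
    print(X,a,b,W,[(round(t,2),round(prof(t,X,a,b,W),2)) for t in (-.1,-.05,.0,.1,.2,.25,.3,.35,.4)])
E
sed -i 's/^  for th in np.arange(-.1,.61,.1):/  for th in []:/' occ.py; python3 occ2.py
python3 - <<'E'
import numpy as np
B=np.load("pics/side_b.npy")
for k in "cfghipqrm":
    d=-(np.load(f"pics/side_{k}.npy")-B).mean(2)[205:221,303:307].sum(1)
    d=d[:]; m=np.median(np.sort(d)[-5:]); xs=np.arange(205,220,.01); y=np.interp(xs,np.arange(205,221),d); print(k,round(xs[y>m/2][-1],2),m.round(0),d.round(0).astype(int))
E
```

```text
50 45 47 3 [(-0.1, np.float64(211.1)), (-0.05, np.float64(211.4)), (0.0, np.float64(211.7)), (0.1, np.float64(212.5)), (0.2, np.float64(213.45)), (0.25, np.float64(213.95)), (0.3, np.float64(214.5)), (0.35, np.float64(215.0)), (0.4, np.float64(215.6))]
49 45 47 3 [(-0.1, np.float64(210.8)), (-0.05, np.float64(211.0)), (0.0, np.float64(211.25)), (0.1, np.float64(211.85)), (0.2, np.float64(212.65)), (0.25, np.float64(213.1)), (0.3, np.float64(213.55)), (0.35, np.float64(214.05)), (0.4, np.float64(214.55))]
49 44.5 47.5 2 [(-0.1, np.float64(210.55)), (-0.05, np.float64(210.7)), (0.0, np.float64(210.95)), (0.1, np.float64(211.5)), (0.2, np.float64(212.2)), (0.25, np.float64(212.6)), (0.3, np.float64(213.05)), (0.35, np.float64(213.55)), (0.4, np.float64(214.05))]
52 45 47 3 [(-0.1, np.float64(211.95)), (-0.05, np.float64(212.4)), (0.0, np.float64(212.9)), (0.1, np.float64(214.0)), (0.2, np.float64(215.1)), (0.25, np.float64(215.7)), (0.3, np.float64(216.3)), (0.35, np.float64(216.9)), (0.4, np.float64(217.6))]
49 46 48 3 [(-0.1, np.float64(210.5)), (-0.05, np.float64(210.65)), (0.0, np.float64(210.8)), (0.1, np.float64(211.25)), (0.2, np.float64(211.85)), (0.25, np.float64(212.2)), (0.3, np.float64(212.6)), (0.35, np.float64(213.05)), (0.4, np.float64(213.5))]
c 211.63 16.0 [-10  -4   0   2  16  26  16   3   1   5   1  -1   0   0  -2   0]
f 212.41 44.0 [-2  1  8 36 47 49 44 32  9  4  1  1  0  1 -1 -1]
g 213.4 48.0 [10  7  9 37 48 52 55 44 28 18  4  1  3  0 -2  0]
h 214.01 51.0 [14 13 18 46 51 48 53 51 38 26 10  1 -2  3 -2  0]
i 214.49 66.0 [19 19 28 54 69 80 66 54 43 40 25  5 -1  0 -2  0]
p 214.22 50.0 [16 12 20 44 50 43 51 52 38 30  7  2 -1  3 -2  2]
q 214.12 51.0 [15 12 20 42 49 51 57 54 37 28  9 -1  0  1 -3  0]
r 214.4 68.0 [14 12 21 49 68 81 69 53 43 40 25  7 -1  1 -3 -1]
m 215.18 56.0 [19 22 28 50 68 74 56 50 47 46 32  9  1  0 -3  1]
```

apply_moves(targets=[[0, 0.1, 0, 0], [0, 0.1, 0, 0], [0, 0, 0, 0], [0, 0, 0, 0]], grip=1.7)

```text
time_s: 14.9
eef_pos: [534.2, 46.2, 202.4]
ee_rot: [-0.001, -0.023, 1.0, 0.007]
force: [9.9, 40.4, -14.1]
grip_width: 0.251
```

Run:
```python
from an import *
st();shot("s",2); st();shot("t",4);st()
an("hrst"); dif("hrmst","pics/d5.png")
d=capture("side")["img"];cv2.imwrite("pics/last.png",d[:,:,::-1])
```

```text
t 14.9 pos [534.2  46.2 202.4] yaw 0.0465 F [  9.9  40.4 -14.1] M [ 6.75 -1.69 -0.34] w 21.41
t 15.0 pos [534.2  46.2 202.4] yaw 0.0465 F [  9.6  40.7 -14.7] M [ 6.73 -1.73 -0.25] w 21.09
t 15.2 pos [534.2  46.2 202.4] yaw 0.0465 F [ 10.4  40.3 -14.2] M [ 6.76 -1.64 -0.25] w 21.08
h [-13 -17 -19 -48 -54 -50 -57 -55 -39 -27  -9   0   3  -3   1  -1] -355.0
r [ -17  -13  -21  -53  -91 -118  -83  -57  -44  -41  -23   -7    2   -2
    2    2] -536.0
s [ -10  -18  -18  -57  -93 -116  -80  -60  -46  -40  -24  -10   -5   -3
    2   -4] -549.0
t [ -15  -16  -22  -54  -94 -114  -83  -59  -43  -40  -23   -6    2   -1
    0    0] -536.0
h [106 117 147 163 170 170 164 160 160 153 125 108 104 104] -358.0
r [105 118 147 162 168 168 164 162 162 155 126 108 104 103] -530.0
m [107 122 148 161 166 167 165 164 164 151 120 105 104 105] -528.0
s [106 118 147 162 169 168 165 163 162 155 126 108 104 104] -534.0
t [105 118 147 163 169 168 164 162 162 154 126 108 104 104] -531.0
```

View pics/last.png

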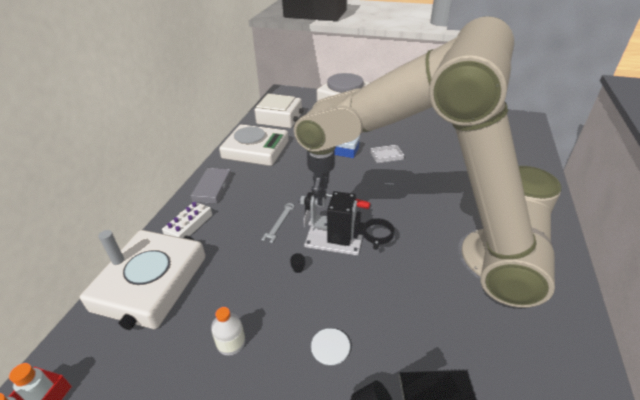

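The last picture shows the gripper in the gap at about (318, 195). The spanner (278, 222), eyepiece (298, 262), bottle (228, 330) and dish (330, 346) are where they were at the start. The nut and pointer pixels stay the same over the last frames, so I'm handing the job in.

Run:
```python
from rig import ctrl
print(ctrl.finish_job())
```

```text
the job is handed in; nothing more can be done
None
```

I gripped the hidden hex head, wound the bolt, and handed the job in at about 15 s of 32 with both fingers closed on the head. I estimate the pointer at about 0.28 rad, inside the 0.20 to 0.36 range, but I could not confirm that directly.

- **How it was wound:** The moves cannot tilt the tool about the bolt's axis. I first squeezed the head square-on while it was unwound. Then I pressed the left-hand finger (drive +y) against the head with about 60 N and lifted, which rolled the bolt round by friction. It went a little too far by one estimate, so I let it back slightly, wound it again, and closed the second finger on the head.
- **Steadiness:** Over the last pictures (about 0.3 s) the nut and pointer pixels did not change. The grip also held steady: about 21 mm opening, a side force of about 40 N at the wrist, and the grasp point roughly 19 mm above the head centre (25 mm allowed). The wrist force never read above about 65 N.
- **Bystanders:** In the last side picture the bystanders it shows stand where they started. The screwdriver and tip box are partly hidden in it.
- **Uncertain:** The scale marks cannot be seen from either camera. The angle comes from the visible sliver of pointer, the nut's facets and how far the finger rolled. These disagreed, giving values from about 0.23 to 0.34 rad. All of them lie within the range, but only just at the low end. A torque estimate from the wrist was too rough to settle it.

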